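Demould the cast wheels onto the drying rack and close the mould again

TASK

The plaster wheels cast for the trolleys have set: release both spring collars of the mould (pull each wing up, turn it counter-clockwise until it is in line with the slot and let it drop fully home), lift the upper half straight off by its handle and lay it flat on the free bench just beyond the mould. Lift every wheel out of its cavity and slide it fully home over a mandrel of the drying rack, one wheel to a mandrel. Then close the empty mould to keep its faces clean: put the upper half back flat on the lower half and lock both collars again (pull up, turn clockwise to the stop, let the wing settle between its ribs), leaving the spirit lamp and the white bottle beside the mould alone.

Things in the scene. Friction and masses are not known exactly. Their poses are not given: they have to be found in the camera images.
- mould: lower half of a steel two-part mould, bolted down, 124 x 350 mm over its dark foot flange, long axis y; origin under its centre at the bench top. Its top face (parting plane, 100 x 324 mm) is 30 mm above the bench. Three round cavities, 59 mm across, 14 mm deep, with a core pin 17 mm thick and 12 mm high, in a row at y = -64, 0, +64 mm; collars on its y axis at +126 mm (left) and -126 mm (right)
- upper_half: upper half (cover), loose once both collars are released, 0.35 to 0.7 kg, 96 x 316 mm, long axis y; origin at the centre of its flat underside. Block 21 mm thick, end lugs 16 mm thick with a 17 x 50 mm slot each, through which the released wing (3 mm clearance) and a fixed tenon 13 x 45 x 6 mm under it pass: lift it straight up 60 mm before moving it sideways. 58 mm high over its handle
- cover_handle (a point): centre of the upper half's black bridge handle: a bar 14 x 14 mm and 100 mm long along y (x across the bar), 51 mm above the upper half's underside; 23 mm free below the bar; posts at y = +-41 mm
- wing_left (a point): grip point of the left (y = +126 mm on the mould) collar, a steel wing 11 mm thick, 46 mm tall, 34 mm wide (44 mm in its lowest 12 mm). On the collar's axis, 36 mm above the wing's lower edge, 10 mm below its top. x = across the thickness, y = along the width, z up. Locked, the wing rests across the cover's lug between 4 mm high detent ribs; released, it is in line with the mould's y axis, dropped 9 mm into the slot
- collar_left (a joint): turn of the left (y = +126 mm on the mould) collar, rad: 0 locked, grows counter-clockwise seen from above, up to its stop at 1.2 (released: wing in line with the slot, i.e. with the mould's long axis). It stays where it is turned (light friction)
- collar_left_lift (a joint): height of the left (y = +126 mm on the mould) collar, m, -0.009 to 0.014: 0 when it rests on the lug, locked; to turn, lift it more than 4 mm (7 to 10 mm is good) to clear the detent ribs; -0.009 when it has dropped home into the slot. A spring always pulls it down: about 4 N at -0.009, 7 N at 0, 10 N at 0.010
- wing_right (a point): grip point of the right (y = -126 mm on the mould) collar, a steel wing 11 mm thick, 46 mm tall, 34 mm wide (44 mm in its lowest 12 mm). On the collar's axis, 36 mm above the wing's lower edge, 10 mm below its top. x = across the thickness, y = along the width, z up. Locked, the wing rests across the cover's lug between 4 mm high detent ribs; released, it is in line with the mould's y axis, dropped 9 mm into the slot
- collar_right (a joint): turn of the right (y = -126 mm on the mould) collar, rad: 0 locked, grows counter-clockwise seen from above, up to its stop at 1.2 (released: wing in line with the slot, i.e. with the mould's long axis). It stays where it is turned (light friction)
- collar_right_lift (a joint): height of the right (y = -126 mm on the mould) collar, m, -0.009 to 0.014: 0 when it rests on the lug, locked; to turn, lift it more than 4 mm (7 to 10 mm is good) to clear the detent ribs; -0.009 when it has dropped home into the slot. A spring always pulls it down: about 4 N at -0.009, 7 N at 0, 10 N at 0.010
- wheel_0 (a point): centre (half-way up) of a cast plaster wheel blank, if present: 56 mm across, 30 mm high, bore 22 mm along its z axis, about 90 g. At the start in the mould cavity at y = -64 mm of the mould, 14 mm deep in the cavity with 1.5 mm play all round, so that its upper 16 mm stand above the parting plane. Two or three wheels are present
- wheel_1 (a point): centre (half-way up) of a cast plaster wheel blank, if present: 56 mm across, 30 mm high, bore 22 mm along its z axis, about 90 g. At the start in the mould cavity at y = 0 mm of the mould, 14 mm deep in the cavity with 1.5 mm play all round, so that its upper 16 mm stand above the parting plane. Two or three wheels are present
- wheel_2 (a point): centre (half-way up) of a cast plaster wheel blank, if present: 56 mm across, 30 mm high, bore 22 mm along its z axis, about 90 g. At the start in the mould cavity at y = 64 mm of the mould, 14 mm deep in the cavity with 1.5 mm play all round, so that its upper 16 mm stand above the parting plane. Two or three wheels are present
- rack: drying rack, loose, 1 kg: a wooden board 270 x 94 x 16 mm, long axis = x, with three upright steel mandrels; origin at the centre of its underside on the bench
- mandrel_0 (a point): foot of a steel mandrel of the rack, on the board's top face, at x = -85 mm of the rack. 18 mm thick, 46 mm high, the top 14 mm tapering to 7 mm; z axis = mandrel axis. A wheel (bore 22 mm) fully home on it has its centre 15 mm above this point
- mandrel_1 (a point): foot of a steel mandrel of the rack, on the board's top face, at x = 0 mm of the rack. 18 mm thick, 46 mm high, the top 14 mm tapering to 7 mm; z axis = mandrel axis. A wheel (bore 22 mm) fully home on it has its centre 15 mm above this point
- mandrel_2 (a point): foot of a steel mandrel of the rack, on the board's top face, at x = 85 mm of the rack. 18 mm thick, 46 mm high, the top 14 mm tapering to 7 mm; z axis = mandrel axis. A wheel (bore 22 mm) fully home on it has its centre 15 mm above this point
- spirit_lamp: bystander: glass spirit lamp, 68 mm across, 77 mm high, to the left of the mould; origin at its foot; leave it alone
- glycerin_bottle: bystander: white reagent bottle with red cap, 54 mm across, 105 mm high, to the left of the mould; origin at its foot; leave it alone

How it is judged (in metres and radians):
On the way, in this order (a step that is already met when the one before it is completed fails the run):
1. both spring collars are released: turned to the stop and dropped home into the slots (value of joint each of collar_left, collar_right above 1.1 rad and value of joint each of collar_left_lift, collar_right_lift below -0.006 m), for 0.2 s.
2. the upper half lies flat on the bench, clear of the mould (height (world z) of upper_half below 0.006 m and angle between upper_half's own z axis and vertical below 0.06 rad and horizontal distance between upper_half and mould above 0.105 m), for 0.2 s.
At the end, for the whole second after the job is handed in: Every wheel present is home on a mandrel of its own (centre within 5 mm of its axis and of 15 mm above the board); the rack stands flat; the upper half lies closed on the mould (within 6 mm, 4 mm in height, 0.03 rad), both collars locked (turn under 0.1 rad, height within 3 mm of 0) (z of upper_half in the frame of mould below 0.034 m and angle between upper_half's own z axis and vertical below 0.03 rad and horizontal distance between upper_half and mould below 0.006 m and value of joint each of collar_left, collar_right below 0.1 rad and value of joint collar_left_lift between -0.003 and 0.003 m and value of joint collar_right_lift between -0.003 and 0.003 m and ((horizontal distance between wheel_0 and mandrel_0 below 0.005 m and z of wheel_0 in the frame of rack between 0.026 and 0.035 m) or (horizontal distance between wheel_0 and mandrel_1 below 0.005 m and z of wheel_0 in the frame of rack between 0.026 and 0.035 m) or (horizontal distance between wheel_0 and mandrel_2 below 0.005 m and z of wheel_0 in the frame of rack between 0.026 and 0.035 m)) and ((horizontal distance between wheel_1 and mandrel_0 below 0.005 m and z of wheel_1 in the frame of rack between 0.026 and 0.035 m) or (horizontal distance between wheel_1 and mandrel_1 below 0.005 m and z of wheel_1 in the frame of rack between 0.026 and 0.035 m) or (horizontal distance between wheel_1 and mandrel_2 below 0.005 m and z of wheel_1 in the frame of rack between 0.026 and 0.035 m)) and ((horizontal distance between wheel_2 and mandrel_0 below 0.005 m and z of wheel_2 in the frame of rack between 0.026 and 0.035 m) or (horizontal distance between wheel_2 and mandrel_1 below 0.005 m and z of wheel_2 in the frame of rack between 0.026 and 0.035 m) or (horizontal distance between wheel_2 and mandrel_2 below 0.005 m and z of wheel_2 in the frame of rack between 0.026 and 0.035 m)) and angle between rack's own z axis and vertical below 0.06 rad and height (world z) of rack below 0.006 m); the robot touches nothing.
It fails at once if the spirit lamp is shifted more than 30 mm or tipped (distance of spirit_lamp from where it was at the start of the episode above 0.03 m or angle between spirit_lamp's own z axis and vertical above 0.3 rad).
It fails at once if the white reagent bottle is shifted more than 30 mm or tipped (distance of glycerin_bottle from where it was at the start of the episode above 0.03 m or angle between glycerin_bottle's own z axis and vertical above 0.3 rad).
Of wheel_0_body, wheel_1_body, wheel_2_body only 2 to 3 are there at a start; the rules pass over those that are not, and their reading is None.
At some moment in a run one of rack may be knocked a few centimetres aside while the robot is not near it.
Once in a run the grip may slacken for a moment while it holds something.
It also fails if it takes over 210 s, if anything falls off the work surface, if the arm or the gripper's body presses on something with over 40 N, if the wrist force passes 120 N, or if a joint passes its speed limit or range.

ROBOT

A 6-joint arm with a two-finger parallel gripper is mounted at the origin on a cart in front of the work surface, level with it; the furniture and walls round the work are solid. World frame = base frame: x ahead of the robot, y to its left, z up, the work surface at z = 0. Lengths are in mm, angles in rad, forces in N, time in s.
With the tool pointing down it reaches from about 225 to 875 mm from the base axis. Payload 3.4 kg.
Tool frame: the origin (TCP) lies at the centre of the arm's flange, where the gripper is bolted on; the fingertips stand 173 mm ahead of it and the grasp point (between the pads) lies 155 mm ahead of it (manip.tcp_to_tips is the distance from the TCP to the fingertips, in mm); z points along the fingers, y is the line along which they close (so a half turn about z gives the same grasp; the last joint's range is limited). The gripper opens to 85 mm and grips with 20 to 120 N. Pads are 22 mm wide; open, the fingers measure 114 mm over their backs; the gripper's body (76 mm by 85 mm) begins 54 mm behind the grasp point. The pads swing forward as they close: fully open they stand 13 mm farther back than shut.
Start: joints at [0.994, 0.276, 1.505, -0, 1.361, -0.121], TCP at [253.116, 516.311, 404.728] pointing down, gripper open.
Joint ranges: [-2.89, 2.89], [-0.75, 2.08], [0.22, 2.7], [-1.18, 4.32], [0.11, 2.71], [-2.7, 2.7]. Speed limits (rad/s): [2.57, 2.57, 3.14, 3.14, 3.14, 3.14].

INTERFACE

Orientations are given as a unit quaternion [w, x, y, z].
In Python, from plant import manip gives the robot as it stands. The module is installed in compiled form; this text tells all that it offers.
- The arm moves only by the shell command python3 -m jog 'ROWS'. ROWS is JSON, a list of rows, each a list of 7 numbers: the turn, a rotation vector about the tool's x, y, z in units of 5 degrees (1.0 is 5 degrees), then the shift along the tool's x, y, z in m, then the opening, from 0 (shut) to 1 (fully open). In form: [[ax, ay, az, tx, ty, tz, gripper], ...]. A call has 1 to 8 rows; each row shifts and turns the commanded pose from where the row before left it, along the tool's axes as they then stand; what a row does not reach is not made up. A row lasts 1/12 s, in which the tool goes at most 41.7 mm and 7.16 degrees, less where a joint would pass 70% of its speed; a pose out of reach is approached as far as the arm can. A call is refused whole if a number of a shift passes 0.0417 or a number of a turn 1, either way. A call with a gripper value outside its range is refused whole. The fingers move at their own pace and stop on an object; the grip force is fixed at half the most. Time passes only in rows, so rows that do not move let the fingers close. It gives the time, the measured TCP pose, the force, the opening and the grip force at its end, in the units of the state.
- manip.read_state(): the state, without advancing time (a new reading comes with each control period).
- manip.grab_frame(name): name is "side" or "top"; returns a dict with "img" (480x640x3 uint8, red, green, blue), "fovy" (degrees; the focal length in pixels is half the picture's height over the tangent of half this angle, whatever the lens; pixels are square), "cx", "cy" (the principal point, pixels), "D" ([k1, k2, p1, p2, k3] as OpenCV has them; the pictures are not rectified), "view" (4x4, takes a point from world to camera coordinates). Camera axes: x right, y up, looking along -z (the intrinsics and any distortion apply to the point x, -y, -z); pixel columns grow to the right and rows downward; lengths in mm; the calibration is good to about 2 mm. A picture is of the moment at which its call begins. There is no depth.
- manip.close_job(): hands the job in; it is judged then, once.
The state is a dict: "clock": time; "joint_positions": joint angles; "joint_vel": joint speeds; "joint_efforts": joint torques, N m; "tcp_pos": TCP position; "ee_rot": TCP orientation; "ft_force": force on the tool from outside, world axes, zero at the start; "torque": the same for the moment, N m; "opening": finger opening in mm; "grip_force": force on a finger pad.
Only numpy, scipy, OpenCV 4.12 (cv2) and the standard library are available. Lean on these libraries where they do the work, as an engineer would, in place of code of your own. Each camera call takes 0.05 s, during which the arm holds its last target. There are 200 camera calls.

## Working session

There is one attempt and no reset: what is moved stays moved. The work goes in short steps, Python scripts to look and compute and a shell command to move; the robot and the scene stay as the last step left them, time stands still between calls to the robot, and variables do not carry over. Pictures are saved under pics/ and viewed, at most 14 in all, crops included, and the job is handed in when it is done.

```bash
mkdir -p pics
cat > h.py <<'E'
import numpy as np, cv2
from scipy.spatial.transform import Rotation as R
from plant import manip
def K(f):
    fl=240/np.tan(np.radians(f["fovy"])/2)
    return np.array([[fl,0,f["cx"]],[0,fl,f["cy"]],[0,0,1.]])
def save(f,n): cv2.imwrite("pics/"+n,f["img"][:,:,::-1])
def ray(f,uv):
    p=cv2.undistortPoints(np.array([[uv]],float),K(f),np.array(f["D"],float))[0,0]
    V=np.array(f["view"]);c=-V[:3,:3].T@V[:3,3]
    d=V[:3,:3].T@np.array([p[0],-p[1],-1.]);return c,d/np.linalg.norm(d)
def onz(f,uv,z):
    c,d=ray(f,uv);return c+d*(z-c[2])/d[2]
def proj(f,P):
    P=np.atleast_2d(P).astype(float);V=np.array(f["view"]);q=P@V[:3,:3].T+V[:3,3]
    q=q*[1,-1,-1];return cv2.projectPoints(q,np.zeros(3),np.zeros(3),K(f),np.array(f["D"],float))[0][:,0]
def st():
    s=manip.read_state();q=s["ee_rot"];r=R.from_quat([q[1],q[2],q[3],q[0]])
    return s,r
def goto(p,yaw=None):
    "delta to put grasp point at p (mm): tool-axis shift m"
    s,r=st();g=np.array(s["tcp_pos"])+r.as_matrix()[:,2]*155
    m=r.as_matrix();print("g",g.round(1),"yclose deg",np.degrees(np.arctan2(m[1,1],m[0,1])).round(1),"tool z",m[:,2].round(3))
    print("shift tool(m)",(m.T@(np.array(p)-g)/1000).round(4))
E
python3 - <<'E'
from h import *
for n in("top","side"):
    f=manip.grab_frame(n);save(f,n+"0.png")
    V=np.array(f["view"]);print(n,f["fovy"],f["cx"],f["cy"],f["D"],(-V[:3,:3].T@V[:3,3]).round(),V[:3,:3].round(2).tolist())
s,r=st();print(s,r.as_matrix().round(3))
E
```

```text
top 47.56685199421408 322.8960307088245 238.8141039403019 [-0.04891377  0.          0.          0.          0.        ] [ 243.   93. 1526.] [[-0.01, -1.0, -0.0], [0.98, -0.01, 0.2], [-0.2, -0.0, 0.98]]
side 53.475199658284026 315.3942109428721 239.54848358865988 [-0.11446392  0.          0.          0.          0.        ] [   8. -695.  667.] [[0.83, -0.56, 0.0], [0.3, 0.45, 0.84], [-0.47, -0.7, 0.54]]
{'clock': 0.1, 'joint_positions': array([ 9.93971494e-01,  2.76536361e-01,  1.50603336e+00, -2.90001412e-06,
        1.36067473e+00, -1.20995296e-01]), 'joint_vel': array([-0.00179202, -0.00244973, -0.00313214, -0.00125312,  0.00070149,
       -0.0017311 ]), 'joint_efforts': array([ 3.25074587e-03, -4.17699409e+01, -2.46404761e+01, -2.35746593e-04,
        5.77471656e-03,  3.49540437e-05]), 'tcp_pos': array([253.01769347, 516.12840773, 403.91264262]), 'ee_rot': array([-2.81021728e-04,  2.25946337e-01,  9.74139400e-01, -7.76622599e-04]), 'ft_force': array([ 0.32755018,  0.72985599, -0.10296971]), 'torque': array([0.01722553, 0.01255541, 0.01462295]), 'grip_force': 0.0, 'opening': 85.47969015790486} [[-0.898  0.44  -0.001]
 [ 0.44   0.898 -0.001]
 [ 0.    -0.002 -1.   ]]
```

View pics/top0.png

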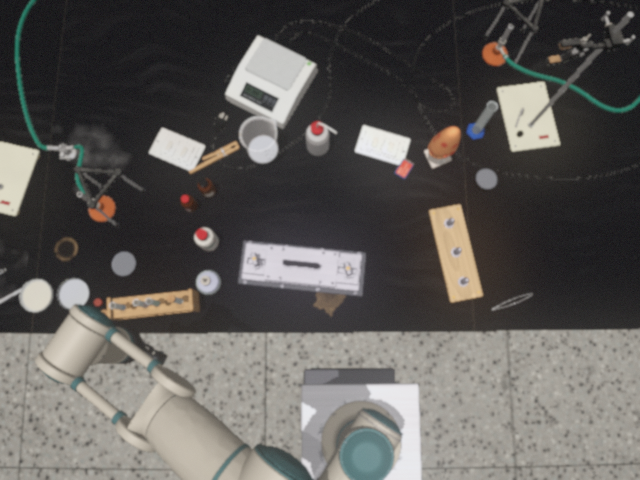

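View pics/side0.png

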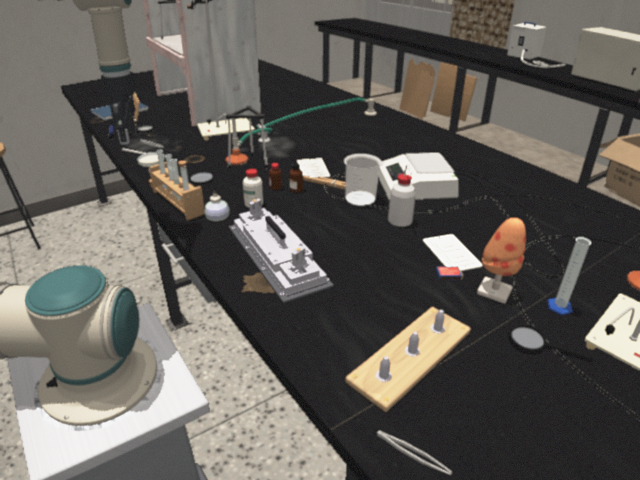

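The top view shows the mould at (302,268), wings at about (255,260) and (348,269), and the rack at (456,253). The lamp is at (208,281), the white bottle at (206,238), and the bench above the mould (300,205) is free. Next, measuring.

```bash
cat > m.py <<'E'
from h import *
f=manip.grab_frame("top");img=f["img"].astype(int)
hsv=cv2.cvtColor(f["img"],cv2.COLOR_RGB2HSV)
def rect(mask,z,name,roi):
    m=np.zeros(mask.shape,np.uint8);x0,y0,x1,y1=roi;m[y0:y1,x0:x1]=mask[y0:y1,x0:x1]
    cs=cv2.findContours(m,cv2.RETR_EXTERNAL,cv2.CHAIN_APPROX_NONE)[0]
    c=max(cs,key=cv2.contourArea);
    w=np.array([onz(f,p[0],z)[:2] for p in c],np.float32)
    r=cv2.minAreaRect(w);print(name,np.round(r[0],1),np.round(r[1],1),round(r[2],1),"px",c[:,0].min(0),c[:,0].max(0));return r
val=img.max(2)
rect((val<70).astype(np.uint8),86,"handle",(275,252,330,280))
rect((val>110).astype(np.uint8),45,"mouldbright",(230,230,375,303))
wood=((hsv[:,:,1]>60)&(val>110)).astype(np.uint8)
rect(wood,16,"rack",(420,195,490,310))
for n,roi in(("t1",(225,225,385,305)),):
    x0,y0,x1,y1=roi;cv2.imwrite("pics/%s.png"%n,cv2.resize(f["img"][y0:y1,x0:x1,::-1],None,fx=5,fy=5,interpolation=cv2.INTER_CUBIC))
E
python3 m.py
python3 - <<'E'
from h import *
f=manip.grab_frame("side");x0,y0,x1,y1=220,190,340,300
a=cv2.resize(f["img"][y0:y1,x0:x1,::-1],None,fx=5,fy=5,interpolation=cv2.INTER_CUBIC);cv2.imwrite("pics/s1.png",a)
E
```

```text
Traceback (most recent call last):
  File "m.py", line 11, in <module>
    rect((val<70).astype(np.uint8),86,"handle",(275,252,330,280))
    ~~~~^^^^^^^^^^^^^^^^^^^^^^^^^^^^^^^^^^^^^^^^^^^^^^^^^^^^^^^^^
  File "m.py", line 7, in rect
    c=max(cs,key=cv2.contourArea);
ValueError: max() iterable argument is empty
```

View pics/s1.png

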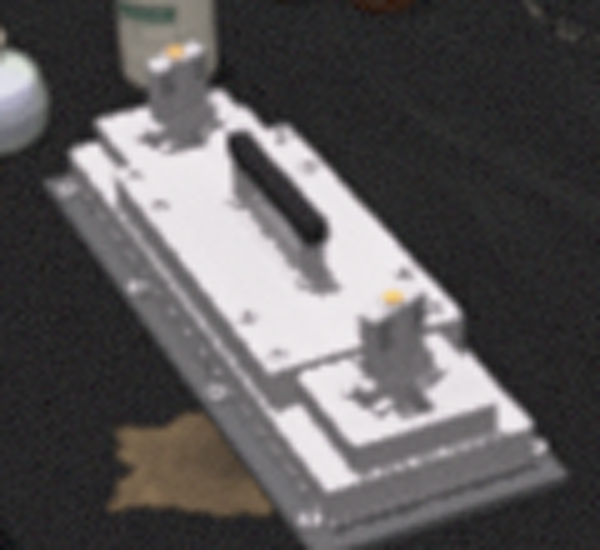

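The side crop shows yellow dots on top of each wing, on the collar axis, and the black handle between them. Those dots can serve as markers.

```bash
sed -i 's/(val<70)/(val<100)/; s/(val>110).astype/(val>130).astype/' m.py
cat >> m.py <<'E'
def yel(f,roi):
    x0,y0,x1,y1=roi;i=f["img"][y0:y1,x0:x1].astype(int);s=np.clip(np.minimum(i[:,:,0],i[:,:,1])-i[:,:,2]-25,0,None)
    ys,xs=np.nonzero(s);w=s[ys,xs];return np.array([(xs*w).sum()/w.sum()+x0,(ys*w).sum()/w.sum()+y0]),len(xs)
g=manip.grab_frame("side")
for nm,rt,rs in(("L",(240,245,270,275),(245,190,265,210)),("R",(335,255,365,285),(285,240,310,260))):
    (a,n),(b,k)=yel(f,rt),yel(g,rs);print(nm,a,n,onz(f,a,92.5).round(1),b,k,onz(g,b,92.5).round(1))
E
python3 m.py
```

```text
handle [467.  155.6] [91.7  8.3] 83.8 px [284 261] [318 267]
mouldbright [463.6 156.1] [329.9 119.8] 83.9 px [241 241] [362 294]
rack [ 509.1 -276.2] [274.3  99.2] 10.4 px [429 204] [483 302]
L [253.77192982 258.07017544] 6 [483.  281.4  92.5] [254.52205882 199.75735294] 8 [484.  284.2  92.5]
R [347.51612903 267.61290323] 5 [455.4  31.6  92.5] [298.07723577 248.76829268] 11 [456.2  32.   92.5]
```

View pics/t1.png

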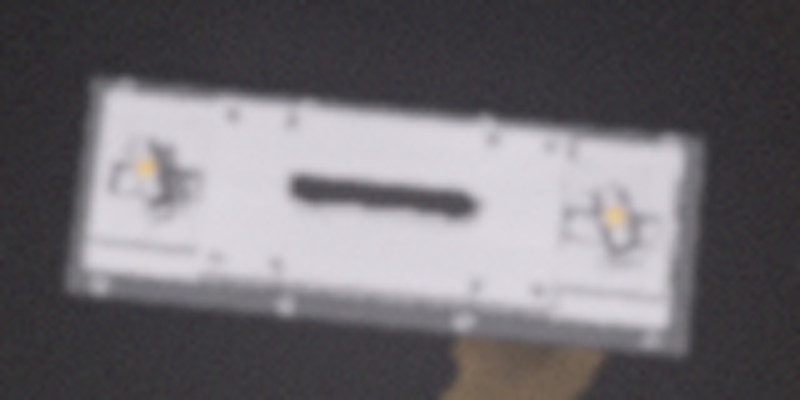

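```bash
for i in 1 2 3; do python3 -m jog '[[0,0,1,0,0,0,1],[0,0,1,0,0,0,0.5],[0,0,1,0,0,0,0.5],[0,0,1,0,0,0,0.5],[0,0,1,0,0,0,0.5],[0,0,1,0,0,0,0.5],[0,0,1,0,0,0,0.5],[0,0,1,0,0,0,0.5]]' |tail -c 300; done;  python3 -m jog '[[0,0,1,0,0,0,0.5],[0,0,1,0,0,0,0.5],[0,0,1,0,0,0,0.5],[0,0,0.8,0,0,0,0.5],[0,0,0,0,0,0,0.5]]'
python3 - <<'E'
from h import *
goto([483.5,282.5,130])
f=manip.grab_frame("top");print(onz(f,(206,236),100),onz(f,(208,281),40))
print(proj(f,[[483.5,282.5,92],[455.8,31.8,92]]))
E
```

```text
clock: 0.97
tcp_pos: [253.1, 516.3, 404.6]
ee_rot: [0.0, 0.547, 0.837, -0.0]
ft_force: [1.0, 0.3, 0.7]
opening: 42.6
grip_force: 0.0
clock: 1.63
tcp_pos: [253.1, 516.3, 404.6]
ee_rot: [0.0, 0.801, 0.599, -0.0]
ft_force: [0.6, -0.7, -0.3]
opening: 42.8
grip_force: 0.0
clock: 2.3
tcp_pos: [253.1, 516.3, 404.6]
ee_rot: [0.0, 0.957, 0.289, -0.0]
ft_force: [-0.4, -0.8, -1.2]
opening: 43.1
grip_force: 0.0
clock: 2.72
tcp_pos: [253.1, 516.3, 404.7]
ee_rot: [0.0, 0.992, 0.129, -0.0]
ft_force: [-0.1, 0.8, 0.1]
opening: 42.8
grip_force: 0.0
g [253.1 516.3 249.7] yclose deg -75.2 tool z [-0. -0. -1.]
shift tool(m) [0.1629 0.2849 0.1197]
[542.57195067 410.03851977 100.        ] [428.68353616 413.37813956  40.        ]
[[253.39675018 257.90162448]
 [347.42411237 267.50990553]]
```

```bash
python3 -m jog '[[0,0,0,0.0204,0.0356,0,0.5],[0,0,0,0.0204,0.0356,0,0.5],[0,0,0,0.0204,0.0356,0,0.5],[0,0,0,0.0204,0.0356,0,0.5],[0,0,0,0.0204,0.0356,0,0.5],[0,0,0,0.0204,0.0356,0,0.5],[0,0,0,0.0204,0.0356,0,0.5],[0,0,0,0.0201,0.0357,0,0.5]]' >/dev/null; python3 -m jog '[[0,0,0,0,0,0.03,0.5],[0,0,0,0,0,0.03,0.5],[0,0,0,0,0,0.03,0.5],[0,0,0,0,0,0.03,0.5],[0,0,0,0,0,0,0.5],[0,0,0,0,0,0,0.5]]'
python3 - <<'E'
from h import *
goto([483.5,282.5,82])
f=manip.grab_frame("side");x0,y0,x1,y1=190,120,340,300
cv2.imwrite("pics/s2.png",cv2.resize(f["img"][y0:y1,x0:x1,::-1],None,fx=3,fy=3))
E
```

```text
clock: 3.93
tcp_pos: [483.4, 282.6, 283.7]
ee_rot: [0.0, 0.992, 0.13, -0.002]
ft_force: [-0.6, 0.5, 0.2]
opening: 42.6
grip_force: 0.0
g [482.9 282.4 128.7] yclose deg -75.1 tool z [-0.003 -0.001 -1.   ]
shift tool(m) [0.0008 0.     0.0467]
```

View pics/s2.png

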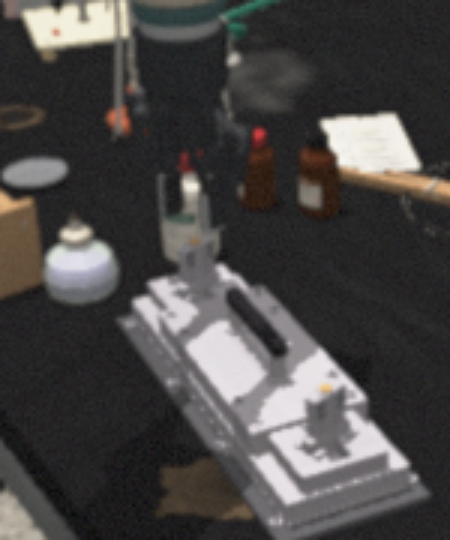

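The fingers straddle the left wing from above, with nothing in the way. Descending and closing.

```bash
python3 -m jog '[[0,0,0,0,0,0.02,0.5],[0,0,0,0,0,0.02,0.5],[0,0,0,0,0,0.0075,0.5],[0,0,0,0,0,0,0.5],[0,0,0,0,0,0,0],[0,0,0,0,0,0,0],[0,0,0,0,0,0,0],[0,0,0,0,0,0,0]]';python3 -m jog '[[0,0,0,0,0,0,0],[0,0,0,0,0,0,0]]'
```

```text
clock: 4.65
tcp_pos: [484.5, 283.0, 239.1]
ee_rot: [-0.0, 0.992, 0.13, 0.002]
ft_force: [0.3, -1.7, 7.0]
opening: 10.2
grip_force: 59.5
clock: 4.82
tcp_pos: [484.5, 283.0, 239.1]
ee_rot: [-0.0, 0.992, 0.13, 0.002]
ft_force: [-0.6, -0.6, 5.9]
opening: 10.0
grip_force: 59.5
```

```bash
python3 -m jog '[[0,0,0,0,0,-0.003,0],[0,0,0,0,0,-0.003,0],[0,0,0,0,0,-0.003,0],[0,0,0,0,0,-0.002,0],[0,0,0,0,0,0,0],[0,0,0,0,0,0,0]]'
```

```text
clock: 5.32
tcp_pos: [484.6, 283.0, 248.0]
ee_rot: [-0.0, 0.992, 0.13, 0.001]
ft_force: [5.5, 1.1, -10.4]
opening: 9.9
grip_force: 58.3
```

```bash
python3 -m jog '[[0,0,-1,0,0,0,0],[0,0,-1,0,0,0,0],[0,0,-1,0,0,0,0],[0,0,-1,0,0,0,0],[0,0,-1,0,0,0,0],[0,0,-1,0,0,0,0],[0,0,-1,0,0,0,0]]'; python3 -m jog '[[0,0,-1,0,0,0,0],[0,0,-1,0,0,0,0],[0,0,-1,0,0,0,0],[0,0,-1,0,0,0,0],[0,0,-1,0,0,0,0],[0,0,-1,0,0,0,0],[0,0,-1,0,0,0,0],[0,0,0,0,0,0,0]]'
python3 - <<'E'
from h import *
goto([483.5,282.5,82]);print(manip.read_state()["torque"])
E
```

```text
clock: 5.9
tcp_pos: [484.2, 283.4, 247.8]
ee_rot: [-0.001, 0.906, 0.423, 0.001]
ft_force: [4.1, 3.1, -9.8]
opening: 10.2
grip_force: 58.3
clock: 6.57
tcp_pos: [483.7, 283.6, 247.6]
ee_rot: [-0.001, 0.738, 0.675, 0.001]
ft_force: [4.5, 4.7, -10.5]
opening: 9.7
grip_force: 58.4
g [483.6 284.   92.6] yclose deg -5.1 tool z [-0.001  0.002 -1.   ]
shift tool(m) [-0.0015  0.0001  0.0106]
[ 0.7492129  -0.62673389 -0.27439025]
```

```bash
python3 -m jog '[[0,0,0,0,0,0.004,0],[0,0,0,0,0,0.004,0],[0,0,0,0,0,0.004,0],[0,0,0,0,0,0.004,0],[0,0,0,0,0,0.002,0],[0,0,0,0,0,0,0]]'
python3 - <<'E'
from h import *
goto([483.5,282.5,82]);print(manip.read_state()["torque"])
E
```

```text
clock: 7.07
tcp_pos: [483.7, 283.6, 230.3]
ee_rot: [-0.001, 0.739, 0.674, 0.001]
ft_force: [1.4, 4.7, -4.7]
opening: 10.0
grip_force: 59.2
g [483.6 284.   75.3] yclose deg -5.2 tool z [-0.     0.002 -1.   ]
shift tool(m) [-0.0015  0.     -0.0067]
[ 0.93403001 -0.25452544 -0.31667171]
```

```bash
python3 -m jog '[[0,0,0,0,0,0,0.5],[0,0,0,0,0,0,0.5],[0,0,0,0,0,0,0.5],[0,0,0,0,0,-0.03,0.5],[0,0,0,0,0,-0.03,0.5],[0,0,0,0,0,-0.03,0.5],[0,0,1,0,0,0,0.5],[0,0,1,0,0,0,0.5]]';for i in 1 2; do python3 -m jog '[[0,0,1,0,0,0,0.5],[0,0,1,0,0,0,0.5],[0,0,1,0,0,0,0.5],[0,0,1,0,0,0,0.5],[0,0,1,0,0,0,0.5],[0,0,1,0,0,0,0.5]]' >/dev/null; done;python3 - <<'E'
from h import *
goto([455.8,31.8,130])
E
```

```text
clock: 7.73
tcp_pos: [484.0, 282.7, 323.1]
ee_rot: [0.001, 0.795, 0.606, 0.002]
ft_force: [-0.7, -0.0, -1.2]
opening: 42.5
grip_force: 0.0
g [483.2 282.1 165.4] yclose deg -75.4 tool z [-0.001 -0.001 -1.   ]
shift tool(m) [-0.0898  0.2352  0.0357]
```

```bash
python3 -m jog '[[0,0,0,-0.0128,0.0335,0,0.5],[0,0,0,-0.0128,0.0335,0,0.5],[0,0,0,-0.0128,0.0335,0,0.5],[0,0,0,-0.0128,0.0335,0,0.5],[0,0,0,-0.0128,0.0335,0,0.5],[0,0,0,-0.0128,0.0335,0,0.5],[0,0,0,-0.0128,0.0335,0,0.5],[0,0,0,0,0,0,0.5]]';  python3 -m jog '[[0,0,0,0,0,0.02,0.5],[0,0,0,0,0,0.01,0.5],[0,0,0,0,0,0,0.5],[0,0,0,0,0,0,0.5]]'
python3 - <<'E'
from h import *
goto([456.3,32.3,82])
f=manip.grab_frame("side");x0,y0,x1,y1=190,120,370,320
cv2.imwrite("pics/s3.png",cv2.resize(f["img"][y0:y1,x0:x1,::-1],None,fx=3,fy=3))
E
```

```text
clock: 9.4
tcp_pos: [456.2, 28.3, 320.5]
ee_rot: [0.002, 0.992, 0.127, -0.001]
ft_force: [-1.0, 0.6, -0.1]
opening: 42.8
grip_force: 0.0
clock: 9.73
tcp_pos: [457.0, 33.4, 290.1]
ee_rot: [-0.0, 0.992, 0.13, -0.001]
ft_force: [-0.5, -1.1, 0.2]
opening: 43.0
grip_force: 0.0
g [456.7  33.4 135.1] yclose deg -75.1 tool z [-0.002  0.    -1.   ]
shift tool(m) [-0.0006  0.001   0.0531]
```

View pics/s3.png

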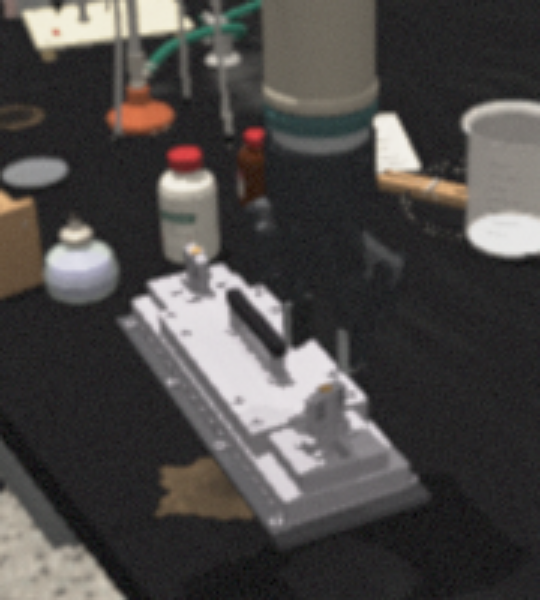

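The left wing is inline and dropped at (195,255) in the crop. The right wing sits under the gripper, so I'm gripping it.

```bash
python3 -m jog '[[0,0,0,-0.0006,0.001,0.02,0.5],[0,0,0,0,0,0.02,0.5],[0,0,0,0,0,0.0125,0.5],[0,0,0,0,0,0,0.5],[0,0,0,0,0,0,0],[0,0,0,0,0,0,0],[0,0,0,0,0,0,0],[0,0,0,0,0,0,0]]';python3 -m jog '[[0,0,0,0,0,0,0],[0,0,0,0,0,0,0]]'; python3 -m jog '[[0,0,0,0,0,-0.003,0],[0,0,0,0,0,-0.003,0],[0,0,0,0,0,-0.003,0],[0,0,0,0,0,-0.0015,0],[0,0,0,0,0,0,0],[0,0,0,0,0,0,0]]'
```

```text
clock: 10.45
tcp_pos: [457.7, 32.4, 239.1]
ee_rot: [-0.0, 0.992, 0.129, 0.001]
ft_force: [-0.3, 2.6, 5.4]
opening: 9.8
grip_force: 59.2
clock: 10.62
tcp_pos: [457.6, 32.4, 239.1]
ee_rot: [-0.0, 0.992, 0.129, 0.002]
ft_force: [-1.0, 2.3, 6.1]
opening: 10.4
grip_force: 59.3
clock: 11.12
tcp_pos: [457.7, 32.3, 248.0]
ee_rot: [-0.0, 0.992, 0.129, 0.001]
ft_force: [4.4, 4.4, -9.2]
opening: 10.1
grip_force: 58.3
```

```bash
python3 -m jog '[[0,0,-1,0,0,0,0],[0,0,-1,0,0,0,0],[0,0,-1,0,0,0,0],[0,0,-1,0,0,0,0],[0,0,-1,0,0,0,0],[0,0,-1,0,0,0,0],[0,0,-1,0,0,0,0]]'; python3 -m jog '[[0,0,-1,0,0,0,0],[0,0,-1,0,0,0,0],[0,0,-1,0,0,0,0],[0,0,-1,0,0,0,0],[0,0,-1,0,0,0,0],[0,0,-1,0,0,0,0],[0,0,-1,0,0,0,0],[0,0,0,0,0,0,0]]'
python3 - <<'E'
from h import *
goto([456,32,82]);print(manip.read_state()["torque"])
E
python3 -m jog '[[0,0,0,0,0,0.004,0],[0,0,0,0,0,0.004,0],[0,0,0,0,0,0.004,0],[0,0,0,0,0,0.004,0],[0,0,0,0,0,0.002,0],[0,0,0,0,0,0,0]]'
python3 - <<'E'
from h import *
goto([456,32,82]);print(manip.read_state()["torque"])
E
```

```text
clock: 11.7
tcp_pos: [457.3, 33.0, 247.7]
ee_rot: [-0.001, 0.906, 0.423, 0.001]
ft_force: [3.0, 7.5, -10.2]
opening: 10.1
grip_force: 58.3
clock: 12.37
tcp_pos: [456.5, 33.3, 247.4]
ee_rot: [-0.002, 0.738, 0.675, 0.001]
ft_force: [3.1, 7.8, -9.9]
opening: 9.6
grip_force: 58.4
g [456.3  34.   92.4] yclose deg -5.1 tool z [-0.002  0.004 -1.   ]
shift tool(m) [-0.002  -0.0001  0.0104]
[ 1.42365448 -0.45195413 -0.32787411]
clock: 12.87
tcp_pos: [456.6, 33.3, 230.2]
ee_rot: [-0.002, 0.739, 0.674, 0.001]
ft_force: [0.8, 8.4, -3.0]
opening: 9.9
grip_force: 59.4
g [456.3  34.   75.2] yclose deg -5.3 tool z [-0.002  0.004 -1.   ]
shift tool(m) [-0.002  -0.0002 -0.0069]
[ 1.43324527 -0.1677576  -0.27937135]
```

```bash
python3 -m jog '[[0,0,0,0,0,0,0.5],[0,0,0,0,0,0,0.5],[0,0,0,0,0,0,0.5],[0,0,0,0,0,-0.03,0.5],[0,0,0,0,0,-0.03,0.5],[0,0,0.2,0,0,-0.01,0.5],[0,0,0,0,0,0,0.5],[0,0,0,0,0,0,0.5]]';python3 - <<'E'
from h import *
goto([470,157.5,130])
f=manip.grab_frame("top")
print(proj(f,[[470,157.5,88]]))
g=manip.grab_frame("side");print(proj(g,[[470,157.5,88]]))
save(g,"s4.png")
E
```

```text
clock: 13.53
tcp_pos: [457.0, 31.8, 300.6]
ee_rot: [0.001, 0.744, 0.669, 0.0]
ft_force: [-0.6, -0.3, -0.3]
opening: 43.0
grip_force: 0.0
g [457.2  31.7 145.6] yclose deg -6.1 tool z [ 0.001 -0.001 -1.   ]
shift tool(m) [ 0.1264 -0.0006  0.0156]
[[300.22465423 262.807801  ]]
[[274.59341082 223.92426935]]
```

View pics/s4.png

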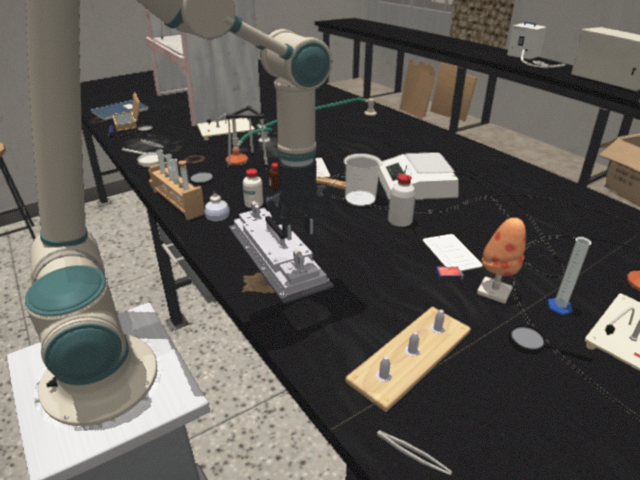

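Both wings are now inline and the handle is free, so the cover grasp is next.

```bash
python3 -m jog '[[0,0,0,0.0316,0,0,0.5],[0,0,0,0.0316,0,0,0.5],[0,0,0,0.0316,0,0,0.5],[0,0,0,0.0316,0,0,0.5],[0,0,0,0,0,0,0.5],[0,0,0,0,0,0.03,0.5],[0,0,0,0,0,0.03,0.5],[0,0,0,0,0,0.004,0.5]]';python3 -m jog '[[0,0,0,0,0,0,0.5],[0,0,0,0,0,0,0],[0,0,0,0,0,0,0],[0,0,0,0,0,0,0],[0,0,0,0,0,0,0],[0,0,0,0,0,0,0]]'
python3 - <<'E'
from h import *
goto([470,157.5,130]);print(manip.read_state()["torque"])
E
```

```text
clock: 14.3
tcp_pos: [467.8, 157.1, 231.3]
ee_rot: [-0.003, 0.744, 0.669, -0.005]
ft_force: [-1.2, -0.8, -0.4]
opening: 42.8
grip_force: 0.0
clock: 14.8
tcp_pos: [470.6, 157.6, 237.4]
ee_rot: [0.0, 0.744, 0.668, 0.001]
ft_force: [-2.1, -0.7, 6.8]
opening: 12.8
grip_force: 59.6
g [470.9 157.7  82.4] yclose deg -6.1 tool z [ 0.002  0.    -1.   ]
shift tool(m) [-0.0002 -0.0008 -0.0476]
[-0.09690122  0.29162203 -0.0599719 ]
```

```bash
python3 -m jog '[[0,0,0,0,0,-0.006,0],[0,0,0,0,0,-0.008,0],[0,0,0,0,0,-0.01,0],[0,0,0,0,0,-0.01,0],[0,0,0,0,0,-0.01,0],[0,0,0,0,0,-0.01,0],[0,0,0,0,0,-0.01,0],[0,0,0,0,0,-0.01,0]]';python3 -m jog '[[0,0,0,0,0,-0.008,0],[0,0,0,0,0,-0.005,0],[0,0,0,0,0,0,0],[0,0,0,0,0,0,0]]'
python3 - <<'E'
from h import *
goto([604,143,83]);print(manip.read_state()["torque"])
f=manip.grab_frame("side");x0,y0,x1,y1=190,100,390,320
cv2.imwrite("pics/s5.png",cv2.resize(f["img"][y0:y1,x0:x1,::-1],None,fx=2.5,fy=2.5))
E
```

```text
clock: 15.47
tcp_pos: [470.4, 157.7, 310.9]
ee_rot: [-0.0, 0.744, 0.668, -0.0]
ft_force: [0.3, -0.2, -6.3]
opening: 12.5
grip_force: 59.1
clock: 15.8
tcp_pos: [470.5, 157.7, 323.3]
ee_rot: [0.0, 0.744, 0.668, 0.0]
ft_force: [0.5, -0.1, -5.9]
opening: 12.9
grip_force: 59.1
g [470.5 157.7 168.3] yclose deg -6.1 tool z [ 0.  0. -1.]
shift tool(m) [-0.0004  0.1342  0.0854]
[-0.02800286  0.01325933  0.01306102]
```

View pics/s5.png

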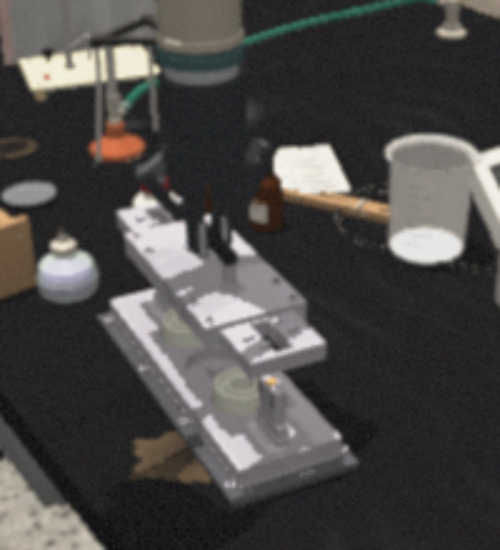

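The cover is clear of the mould and level. Wheels show at the right and left cavities, and the middle looks empty. Moving it beyond the mould.

```bash
python3 -m jog '[[0,0,0,0,0.015,0,0],[0,0,0,0,0.03,0,0],[0,0,0,0,0.03,0,0],[0,0,0,0,0.03,0,0],[0,0,0,0,0.02,0,0],[0,0,0,0,0.0092,0,0],[0,0,0,0,0,0,0],[0,0,0,0,0,0,0]]';python3 -m jog '[[0,0,0,0,0,0.01,0],[0,0,0,0,0,0.02,0],[0,0,0,0,0,0.02,0],[0,0,0,0,0,0.02,0],[0,0,0,0,0,0.02,0],[0,0,0,0,0,0.012,0],[0,0,0,0,0,0.006,0],[0,0,0,0,0,0,0]]'; python3 -m jog '[[0,0,0,0,0,0.003,0],[0,0,0,0,0,0.003,0],[0,0,0,0,0,0.002,0],[0,0,0,0,0,0,0]]'
```

```text
clock: 16.52
tcp_pos: [603.1, 143.4, 321.9]
ee_rot: [-0.001, 0.744, 0.668, -0.002]
ft_force: [-0.4, -0.6, -6.4]
opening: 12.8
grip_force: 59.2
clock: 17.18
tcp_pos: [602.0, 143.6, 213.4]
ee_rot: [-0.001, 0.744, 0.669, -0.002]
ft_force: [-1.3, 0.8, -6.0]
opening: 12.8
grip_force: 59.2
clock: 17.52
tcp_pos: [604.1, 143.5, 207.6]
ee_rot: [0.0, 0.744, 0.668, 0.0]
ft_force: [-0.7, -0.2, -5.7]
opening: 13.0
grip_force: 59.2
```

```bash
python3 -m jog '[[0,0,0,0,0,0.001,0],[0,0,0,0,0,0.001,0],[0,0,0,0,0,0,0]]'; python3 -m jog '[[0,0,0,0,0,0.001,0],[0,0,0,0,0,0,0],[0,0,0,0,0,0,0]]'
```

```text
clock: 17.77
tcp_pos: [604.0, 143.5, 207.5]
ee_rot: [0.0, 0.744, 0.668, 0.001]
ft_force: [-3.8, -0.2, 5.3]
opening: 12.9
grip_force: 60.8
clock: 18.02
tcp_pos: [603.9, 143.5, 207.4]
ee_rot: [0.001, 0.744, 0.668, 0.001]
ft_force: [-4.9, -0.2, 10.4]
opening: 12.6
grip_force: 61.6
```

```bash
python3 -m jog '[[0,0,0,0,0,0,0.5],[0,0,0,0,0,0,0.5],[0,0,0,0,0,0,0.5],[0,0,0,0,0,-0.03,0.5],[0,0,0,0,0,-0.03,0.5],[0,0,0,0,0,-0.03,0.5],[0,0,0,0,0,-0.03,1],[0,0,0,0,0,-0.03,1]]'
cat > w.py <<'E'
from h import *
f=manip.grab_frame("top");g=manip.grab_frame("side")
import sys
hsv=cv2.cvtColor(f["img"],cv2.COLOR_RGB2HSV)
# rack + mandrels (mandrel tip z=62, from board colour z=16)
wood=((hsv[:,:,1]>60)&(hsv[:,:,2]>110)).astype(np.uint8);wood[:,:400]=0;wood[:190]=0;wood[320:]=0;wood[:,500:]=0
cs=cv2.findContours(wood,cv2.RETR_EXTERNAL,cv2.CHAIN_APPROX_NONE)[0];c=max(cs,key=cv2.contourArea)
r=cv2.minAreaRect(np.array([onz(f,p[0],16)[:2] for p in c],np.float32));print("rack",r)
a=f["img"][190:320,230:490,::-1];b=g["img"][180:420,210:490,::-1]
a=cv2.resize(a,(800,400),interpolation=cv2.INTER_CUBIC);cv2.imwrite("pics/%s_t.png"%sys.argv[1],a);cv2.imwrite("pics/%s_s.png"%sys.argv[1],cv2.resize(b,(700,600),interpolation=cv2.INTER_CUBIC))
E
python3 w.py a
python3 - <<'E'
from h import *
goto([600,-100,200])
E
```

```text
clock: 18.68
tcp_pos: [604.1, 143.4, 355.8]
ee_rot: [0.0, 0.744, 0.668, 0.0]
ft_force: [0.2, 0.4, -0.3]
opening: 65.7
grip_force: 0.0
rack ((509.0705261230469, -276.2456970214844), (274.168701171875, 99.29634094238281), 10.555929183959961)
g [607.7 143.9 205.4] yclose deg -6.1 tool z [ 0.012  0.002 -1.   ]
shift tool(m) [-0.2434  0.0183  0.0049]
```

View pics/a_s.png

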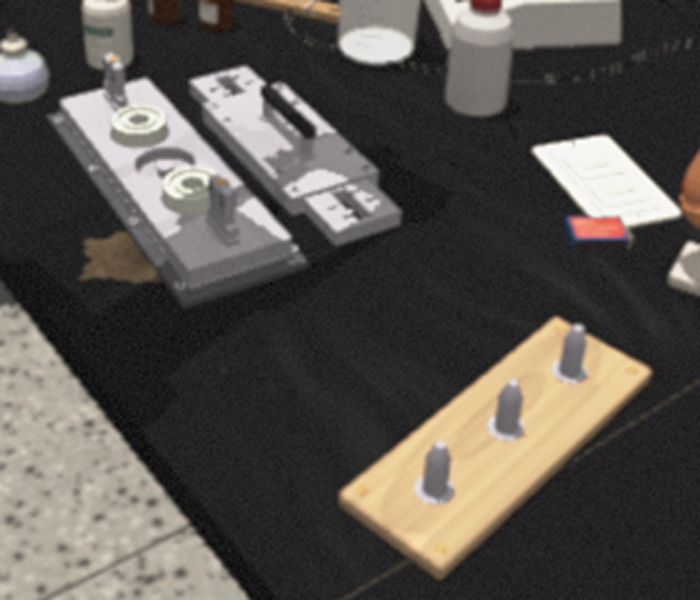

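The two wheels are wheel_0 and wheel_2; the middle cavity is empty and the cover lies flat on the bench. The mandrel tips in the side picture are at about (441,311), (415,333) and (386,358).

Run:
```python
from h import *
f=manip.grab_frame("top");g=manip.grab_frame("side")
for p in((441.4,310.8),(415.2,332.8),(386,358)): print(onz(g,p,61).round(1))
c=np.array([509.07,-276.25]);y=np.radians(10.55);u=np.array([np.cos(y),np.sin(y)])
for k in(-85,0,85): 
    q=c+k*u;print(k,q.round(1),"side px",proj(g,[*q,62]).round(1),"top px",proj(f,[*q,62]).round(1))
# wheel tops: bore centre at z=46; light-yellow mask
for nm,F in(("top",f),("side",g)):
    h=cv2.cvtColor(F["img"],cv2.COLOR_RGB2HSV);i=F["img"].astype(int)
    for P in([463.5,94,46],[477.2,221.2,46]):
        uv=proj(F,P)[0];x,yy=uv.round().astype(int)
        m=np.zeros((480,640),np.uint8);s=(i[:,:,0]-i[:,:,2]>12)&(i.max(2)>90);m[yy-14:yy+15,x-14:x+15]=s[yy-14:yy+15,x-14:x+15]
        n,_,stt,ce=cv2.connectedComponentsWithStats(m);k=1+np.argmax(stt[1:,4]) if n>1 else 0
        print(nm,"pred",uv.round(1),stt[k],ce[k].round(1),onz(F,stt[k][:2]+stt[k][2:4]/2-0.5,40).round(1))
```

```text
[ 594.3 -262.6   61. ]
[ 510.3 -277.5   61. ]
[ 426.  -293.9   61. ]
-85 [ 425.5 -291.8] side px [[385. 357.]] top px [[466.5 279.2]]
0 [ 509.1 -276.2] side px [[414.3 332.3]] top px [[459.1 249. ]]
85 [ 592.6 -260.7] side px [[440.1 310.2]] top px [[451.8 219.3]]
top pred [324.  267.4] [310 253  29  29 838] [323.9 267. ] [465.4  94.1  40. ]
top pred [277.8 262.8] [276 249  17  29 393] [285.3 260.9] [477.4 204.5  40. ]
side pred [286.7 252.1] [275 246  20  15 115] [284.9 253.6] [461.6 101.2  40. ]
side pred [265.1 226.6] [255 222  21  13 124] [264.5 228.3] [478.2 224.4  40. ]
```

View pics/a_t.png

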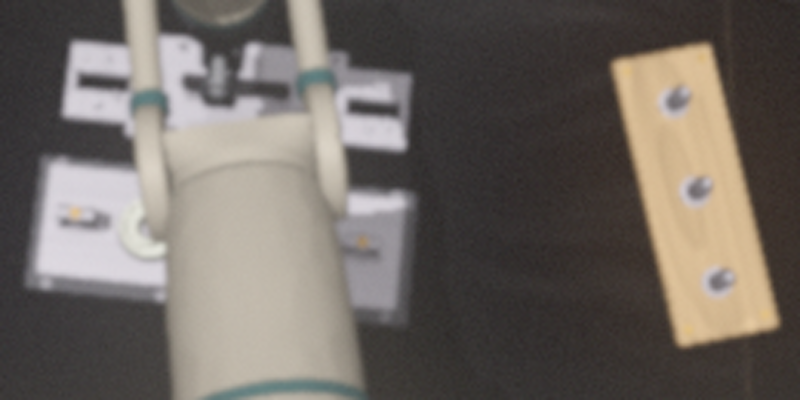

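```bash
python3 - <<'E'
from h import *
goto([463.5,94,45])
E
python3 -m jog '[[0,0,0,-0.0085,-0.0345,0,1],[0,0,0,-0.0085,-0.0345,0,1],[0,0,0,-0.0085,-0.0345,0,1],[0,0,0,-0.0085,-0.0345,0,1],[0,0,0,0,0,0.03,1],[0,0,0,0,0,0.03,1],[0,0,0,0,0,0.03,1],[0,0,0,0,0,0,1]]';python3 - <<'E'
from h import *
goto([463.5,94,45])
E
```

```text
g [604.7 143.5 200.3] yclose deg -6.1 tool z [ 0.003  0.    -1.   ]
shift tool(m) [-0.0644 -0.1355  0.1548]
clock: 19.55
tcp_pos: [459.6, 123.8, 258.5]
ee_rot: [-0.004, 0.744, 0.668, -0.006]
ft_force: [-1.0, -0.5, 0.5]
opening: 85.3
grip_force: 0.0
g [457.6 123.6 103.5] yclose deg -6.1 tool z [-0.013 -0.002 -1.   ]
shift tool(m) [-0.0286  0.0098  0.0585]
```

```bash
python3 -m jog '[[0,0,0,-0.0304,0,0,1],[0,0,0,0,0.0025,0,1],[0,0,0,0,0,0.03,1],[0,0,0,0,0,0,1],[0,0,0,0,0,0,1]]';python3 - <<'E'
from h import *
goto([463.5,94,45])
f=manip.grab_frame("side");x0,y0,x1,y1=210,150,370,310
cv2.imwrite("pics/s6.png",cv2.resize(f["img"][y0:y1,x0:x1,::-1],None,fx=3.5,fy=3.5))
E
```

```text
clock: 19.97
tcp_pos: [461.9, 93.8, 233.7]
ee_rot: [-0.001, 0.744, 0.668, -0.001]
ft_force: [-0.6, 0.1, -0.2]
opening: 85.2
grip_force: 0.0
g [461.4  93.8  78.7] yclose deg -6.1 tool z [-0.004  0.    -1.   ]
shift tool(m) [0.0004 0.0022 0.0337]
```

View pics/s6.png

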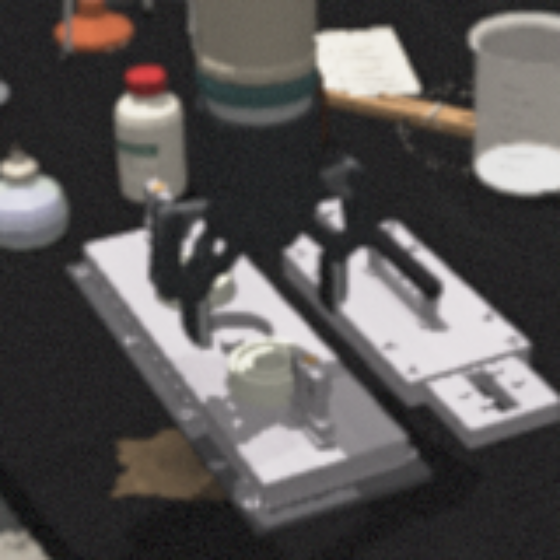

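The open fingers straddle wheel_0 and clear the wing and cover. Lower and grip.

```bash
python3 -m jog '[[0,0,0,0,0.0005,0.015,1],[0,0,0,0,0,0.015,1],[0,0,0,0,0,0.0035,1],[0,0,0,0,0,0,1],[0,0,0,0,0,0,1]]';python3 -m jog '[[0,0,0,0,0,0,0],[0,0,0,0,0,0,0],[0,0,0,0,0,0,0],[0,0,0,0,0,0,0],[0,0,0,0,0,0,0]]';python3 - <<'E'
from h import *
goto([463.5,94,45]);print(manip.read_state()["torque"])
E
```

```text
clock: 20.43
tcp_pos: [463.3, 94.0, 201.6]
ee_rot: [0.0, 0.744, 0.669, 0.0]
ft_force: [0.7, -0.4, 0.2]
opening: 85.3
grip_force: 0.0
clock: 20.85
tcp_pos: [463.8, 93.8, 202.0]
ee_rot: [0.001, 0.744, 0.668, 0.001]
ft_force: [0.3, -0.3, 5.7]
opening: 52.4
grip_force: 61.7
g [464.4  93.8  47. ] yclose deg -6.1 tool z [ 0.004  0.    -1.   ]
shift tool(m) [ 0.0001 -0.0009  0.002 ]
[-0.07554722 -0.03663474 -0.07120583]
```

```bash
python3 -m jog '[[0,0,0,0,0,-0.005,0],[0,0,0,0,0,-0.01,0],[0,0,0,0,0,-0.015,0],[0,0,0,0,0,-0.02,0],[0,0,0,0,0,-0.02,0],[0,0,0,0,0,-0.02,0],[0,0,0,0,0,-0.01,0],[0,0,0,0,0,0,0]]';python3 w.py b;python3 - <<'E'
from h import *
goto([425.7,-292.8,147])
E
```

```text
clock: 21.52
tcp_pos: [463.5, 93.9, 303.3]
ee_rot: [0.002, 0.744, 0.668, 0.002]
ft_force: [1.0, 1.2, -0.9]
opening: 52.9
grip_force: 63.0
rack ((509.0705261230469, -276.2456970214844), (274.168701171875, 99.29634094238281), 10.555929183959961)
g [462.5  93.8 145.8] yclose deg -6.1 tool z [ 0.  0. -1.]
shift tool(m) [-0.3883  0.0045 -0.0012]
```

```bash
python3 -m jog '[[0,0,0,-0.02,0,0,0],[0,0,0,-0.035,0,0,0],[0,0,0,-0.035,0,0,0],[0,0,0,-0.035,0,0,0],[0,0,0,-0.035,0,0,0],[0,0,0,-0.035,0,0,0],[0,0,0,-0.035,0,0,0],[0,0,0,-0.035,0,0,0]]';python3 -m jog '[[0,0,0,-0.035,0,0,0],[0,0,0,-0.035,0,0,0],[0,0,0,-0.03,0.0045,0,0],[0,0,0,-0.0233,0,0,0],[0,0,0,0,0,0,0],[0,0,0,0,0,0,0],[0,0,0,0,0,0,0]]';python3 - <<'E'
from h import *
goto([425.7,-292.8,45])
f=manip.grab_frame("side");x0,y0,x1,y1=300,220,480,420
cv2.imwrite("pics/s7.png",cv2.resize(f["img"][y0:y1,x0:x1,::-1],None,fx=3,fy=3))
E
python3 w.py c
```

```text
clock: 22.28
tcp_pos: [433.6, -171.0, 299.4]
ee_rot: [-0.001, 0.744, 0.668, -0.0]
ft_force: [0.8, -0.3, -1.0]
opening: 52.9
grip_force: 63.0
clock: 22.87
tcp_pos: [425.4, -292.1, 299.4]
ee_rot: [-0.002, 0.744, 0.668, 0.0]
ft_force: [0.1, 0.3, -1.8]
opening: 52.9
grip_force: 63.0
g [ 425.  -291.6  144.4] yclose deg -6.1 tool z [-0.002  0.003 -1.   ]
shift tool(m) [-0.0014  0.0011  0.0994]
rack ((516.9769287109375, -274.7579345703125), (258.3102111816406, 99.05377197265625), 10.308503150939941)
```

View pics/s7.png

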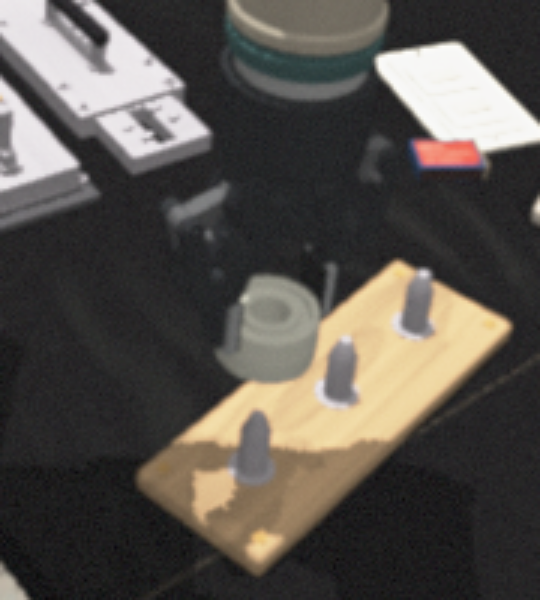

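The wheel is held level above mandrel_0, with its bore at side pixel about (391.5,324). Checking its offset.

Run:
```python
from h import *
f=manip.grab_frame("side")
for z in(141,143,145):print(onz(f,(391.5,324),z).round(1))
i=f["img"][300:350,370:410].astype(int)
print(i[:,:,0].max(),[i[24,c].tolist() for c in range(5,40,3)])
```

```text
[ 426.6 -296.   141. ]
[ 425.  -297.6  143. ]
[ 423.4 -299.1  145. ]
244 [[53, 51, 54], [103, 104, 104], [128, 128, 119], [141, 141, 129], [135, 134, 123], [134, 134, 124], [124, 124, 114], [130, 130, 119], [155, 154, 141], [157, 155, 143], [160, 160, 148], [82, 81, 78]]
```

Run:
```python
from h import *
f=manip.grab_frame("side");g=f["img"].astype(int).sum(2)//3
print("     ",*["%3d"%c for c in range(372,410)])
for r in range(308,348):print(r,*["%3d"%v for v in g[r,372:410]])
t=np.linspace(0,2*np.pi,13)[:-1]
for c in((425,-292),(425,-297)):
    print(proj(f,np.c_[c[0]+11*np.cos(t),c[1]+11*np.sin(t),0*t+143.4]).round(1).tolist())
    o=proj(f,np.c_[c[0]+28*np.cos(t),c[1]+28*np.sin(t),0*t+143.4]);print("outer",o.min(0),o.max(0))
```

```text
372 373 374 375 376 377 378 379 380 381 382 383 384 385 386 387 388 389 390 391 392 393 394 395 396 397 398 399 400 401 402 403 404 405 406 407 408 409
308  47  45  43  36  41  35  40  39  37  36  39  36  33  32  36  34  39  35  39  38  38  40  37  33  36  35  35  37  32  35  28  27  32  28  32  41  66  99
309  59  58  52  44  39  37  32  42  34  39  39  40  32  33  33  43  43  45  46  41  36  42  32  35  37  39  40  41  34  34  27  34  29  34  27  31  46  79
310  62  64  57  47  42  39  30  36  37  34  33  41  51  58  65  64  69  73  73  65  61  52  47  46  36  40  36  40  33  28  33  34  29  28  30  27  30  65
311  58  55  49  43  42  36  36  35  34  36  37  58  87 108 115 114 115 118 119 112 103  95  83  73  59  51  39  30  29  30  32  32  29  31  30  32  34  65
312  55  52  40  40  38  41  36  41  38  37  48  83 123 144 146 148 148 148 146 143 141 135 125 115 104  84  67  50  36  28  29  29  30  26  24  32  42  76
313  45  41  41  36  38  36  38  40  36  38  60 104 135 148 149 147 146 144 147 146 145 146 146 146 138 124 105  85  64  39  29  32  31  27  31  32  48  83
314  44  40 
[... 5101 characters left out ...]
92 194 198 197 201 211 205 150 112
347  36  41  44  42  44  40  39  37  54  96 147 186 202 199 193 190 186 182 183 184 187 195 198 201 199 198 194 189 191 197 198 198 198 212 227 220 147 109
[[394.4, 319.2], [391.4, 317.7], [387.9, 317.2], [384.7, 318.0], [382.8, 319.9], [382.5, 322.2], [384.0, 324.5], [387.0, 326.1], [390.6, 326.6], [393.8, 325.7], [395.8, 323.9], [396.0, 321.5]]
outer [372.0453553  310.32746201] [406.28668989 334.0628117 ]
[[396.4, 320.9], [393.5, 319.4], [389.9, 319.0], [386.8, 319.8], [384.8, 321.6], [384.5, 324.0], [386.1, 326.3], [389.1, 327.9], [392.7, 328.4], [395.9, 327.5], [397.9, 325.6], [398.0, 323.2]]
outer [374.04976687 311.98753964] [408.41738867 335.92365488]
```

The bore edges at x 382–397, y 318–326 match the predicted centre of about (425,-292.5), so the wheel is well placed. Lowering.

```bash
python3 -m jog '[[0,0,0,-0.0006,0.0006,0.01,0],[0,0,0,0,0,0.015,0],[0,0,0,0,0,0.015,0],[0,0,0,0,0,0.005,0],[0,0,0,0,0,0,0],[0,0,0,0,0,0.01,0],[0,0,0,0,0,0.01,0],[0,0,0,0,0,0,0]]'; python3 -m jog '[[0,0,0,0,0,0.01,0],[0,0,0,0,0,0.01,0],[0,0,0,0,0,0.008,0],[0,0,0,0,0,0.003,0],[0,0,0,0,0,0,0]]';python3 - <<'E'
from h import *
goto([425.7,-292.8,47])
E
```

```text
clock: 23.78
tcp_pos: [426.0, -293.0, 234.0]
ee_rot: [-0.001, 0.744, 0.668, -0.0]
ft_force: [0.2, 1.7, -1.4]
opening: 52.8
grip_force: 63.0
clock: 24.2
tcp_pos: [426.2, -293.3, 203.5]
ee_rot: [-0.001, 0.744, 0.668, -0.0]
ft_force: [0.3, 1.2, -1.3]
opening: 53.0
grip_force: 63.0
g [ 426.  -293.1   48.5] yclose deg -6.1 tool z [-0.001  0.001 -1.   ]
shift tool(m) [ 0.0003 -0.0003  0.0015]
```

```bash
python3 -m jog '[[0,0,0,0,0,0.0015,0],[0,0,0,0,0,0,0],[0,0,0,0,0,0,0.9],[0,0,0,0,0,0,0.9],[0,0,0,0,0,0,0.9],[0,0,0,0,0,0,0.9]]'; python3 -m jog '[[0,0,0,0,0,-0.01,1],[0,0,0,0,0,-0.03,1],[0,0,0,0,0,-0.03,1],[0,0,0,0,0,-0.03,1],[0,0,0,0.035,0,0,1],[0,0,0,0.035,0,0,1],[0,0,0,0.035,0,0,1],[0,0,0,0.035,0,0,1]]'; python3 -m jog '[[0,0,0,0.035,0,0,1],[0,0,0,0.035,0,0,1],[0,0,0,0.035,0,0,1],[0,0,0,0.035,0,0,1],[0,0,0,0.035,0,0,1],[0,0,0,0.035,0,0,1],[0,0,0,0.035,0,0,1],[0,0,0,0,0,0,1]]';python3 w.py d
python3 - <<'E'
from h import *
goto([477.2,221.2,47])
f=manip.grab_frame("side")
t=np.linspace(0,2*np.pi,37)
o=proj(f,np.c_[425.7+28*np.cos(t),-292.8+28*np.sin(t),0*t+46]);print("pred top outline",o.min(0),o.max(0))
o=proj(f,np.c_[425.7+28*np.cos(t),-292.8+28*np.sin(t),0*t+16]);print("pred bottom",o.min(0),o.max(0))
E
```

```text
clock: 24.7
tcp_pos: [426.7, -293.6, 203.6]
ee_rot: [0.001, 0.744, 0.668, 0.0]
ft_force: [-0.3, 0.9, 0.1]
opening: 76.9
grip_force: 0.0
clock: 25.37
tcp_pos: [441.2, -153.0, 304.4]
ee_rot: [0.001, 0.744, 0.668, 0.0]
ft_force: [-0.1, 0.0, -0.4]
opening: 85.5
grip_force: 0.0
clock: 26.03
tcp_pos: [467.7, 94.2, 304.3]
ee_rot: [-0.001, 0.742, 0.67, 0.002]
ft_force: [0.2, 0.1, -0.8]
opening: 85.4
grip_force: 0.0
rack ((496.4118957519531, -250.55584716796875), (273.9870300292969, 98.90764617919922), 10.753026008605957)
g [467.5  90.4 148.9] yclose deg -5.9 tool z [ 0.001 -0.    -1.   ]
shift tool(m) [ 0.1311 -0.0039  0.1018]
pred top outline [368.44458178 351.90906172] [400.95164094 376.19355971]
pred bottom [367.30145285 363.55334536] [399.11895347 387.90153856]
```

View pics/d_s.png

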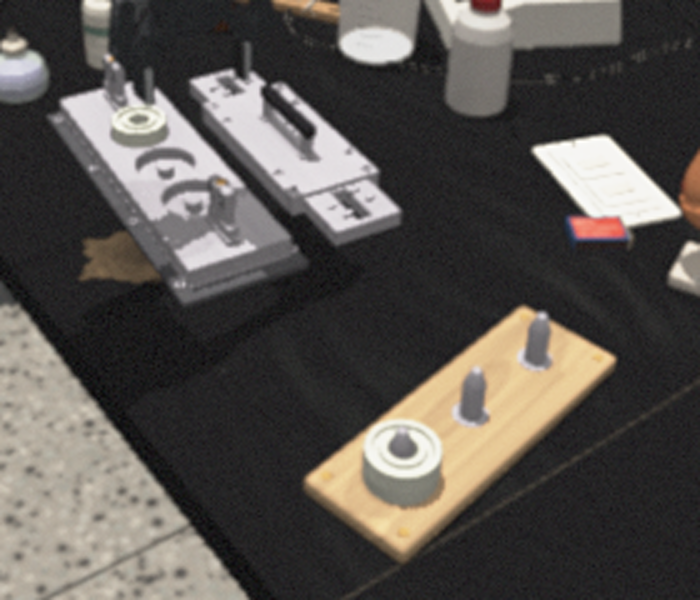

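Wheel_0 is home on mandrel_0. The rack has been knocked to about (497,-251), yaw 10.7°, with the wheel still on it, which makes the mandrel_2 target (580.5,-235.4). Fetching wheel_2.

```bash
python3 -m jog '[[0,0,0,0.033,0,0,1],[0,0,0,0.033,0,0,1],[0,0,0,0.033,-0.002,0,1],[0,0,0,0.032,-0.0015,0,1],[0,0,0,0,0,0,1],[0,0,0,0,0,0.03,1],[0,0,0,0,0,0.03,1],[0,0,0,0,0,0,1]]'; python3 -m jog '[[0,0,0,0,0,0,1],[0,0,0,0,0,0,1],[0,0,0,0,0,0,1]]';python3 - <<'E'
from h import *
goto([477.2,221.2,45.5])
E
```

```text
clock: 26.85
tcp_pos: [476.0, 217.6, 239.1]
ee_rot: [-0.002, 0.744, 0.668, -0.005]
ft_force: [-0.9, -0.1, -0.5]
opening: 85.2
grip_force: 0.0
clock: 27.1
tcp_pos: [479.1, 219.4, 245.0]
ee_rot: [0.001, 0.744, 0.668, 0.002]
ft_force: [0.0, -1.0, 0.2]
opening: 85.4
grip_force: 0.0
g [479.6 219.5  90. ] yclose deg -6.2 tool z [ 0.003  0.001 -1.   ]
shift tool(m) [ 0.0014 -0.0027  0.0445]
```

```bash
python3 -m jog '[[0,0,0,0.0015,-0.0015,0.015,1],[0,0,0,0,0,0.015,1],[0,0,0,0,0,0.0145,1],[0,0,0,0,0,0,1],[0,0,0,0,0,0,1]]';python3 - <<'E'
from h import *
goto([477.2,221.2,45.5])
E
python3 -m jog '[[0,0,0,0,0,0,0],[0,0,0,0,0,0,0],[0,0,0,0,0,0,0],[0,0,0,0,0,0,0],[0,0,0,0,0,0,0]]';python3 - <<'E'
from h import *
goto([477.2,221.2,45.5])
E
python3 -m jog '[[0,0,0,0,0,-0.005,0],[0,0,0,0,0,-0.01,0],[0,0,0,0,0,-0.015,0],[0,0,0,0,0,-0.02,0],[0,0,0,0,0,-0.02,0],[0,0,0,0,0,-0.02,0],[0,0,0,0,0,-0.01,0],[0,0,0,0,0,0,0]]';python3 - <<'E'
from h import *
goto([580.5,-235.4,45.5])
E
```

```text
clock: 27.52
tcp_pos: [477.0, 221.5, 199.5]
ee_rot: [0.0, 0.744, 0.668, 0.0]
ft_force: [-0.0, -0.5, 0.9]
opening: 85.9
grip_force: 0.0
g [477.2 221.5  44.5] yclose deg -6.1 tool z [ 0.001  0.    -1.   ]
shift tool(m) [-0.0003  0.0001 -0.001 ]
clock: 27.93
tcp_pos: [477.9, 221.8, 200.4]
ee_rot: [0.001, 0.744, 0.669, 0.002]
ft_force: [0.2, -1.1, 6.1]
opening: 53.3
grip_force: 61.7
g [478.6 221.9  45.4] yclose deg -6.1 tool z [ 0.005  0.001 -1.   ]
shift tool(m) [-0.0008 -0.0013 -0.0001]
clock: 28.6
tcp_pos: [477.3, 222.0, 301.6]
ee_rot: [0.001, 0.744, 0.668, 0.003]
ft_force: [0.6, 0.7, -1.4]
opening: 53.0
grip_force: 63.0
g [478.2 222.2 146.6] yclose deg -6.1 tool z [ 0.005  0.002 -1.   ]
shift tool(m) [-0.4444  0.15    0.1008]
```

```bash
python3 -m jog '[[0,0,0,-0.0157,0.0054,0,0],[0,0,0,-0.0315,0.0107,0,0],[0,0,0,-0.0315,0.0107,0,0],[0,0,0,-0.0315,0.0107,0,0],[0,0,0,-0.0315,0.0107,0,0],[0,0,0,-0.0315,0.0107,0,0],[0,0,0,-0.0315,0.0107,0,0],[0,0,0,-0.0315,0.0107,0,0]]';python3 -m jog '[[0,0,0,-0.0315,0.0107,0,0],[0,0,0,-0.0315,0.0107,0,0],[0,0,0,-0.0315,0.0107,0,0],[0,0,0,-0.0315,0.0107,0,0],[0,0,0,-0.0315,0.0107,0,0],[0,0,0,-0.0315,0.0107,0,0],[0,0,0,-0.0157,0.0053,0,0],[0,0,0,0,0,0,0]]'; python3 -m jog '[[0,0,0,0,0,0,0],[0,0,0,0,0,0,0],[0,0,0,0,0,0,0]]'; python3 w.py e
python3 - <<'E'
from h import *
goto([580.5,-235.4,45.5])
f=manip.grab_frame("side");s,r=st();g=np.array(s["tcp_pos"]);z=g[2]-200.4+46
t=np.linspace(0,2*np.pi,37)
for R_ in(11,28):
    o=proj(f,np.c_[g[0]+R_*np.cos(t),g[1]+R_*np.sin(t),0*t+z]);print(R_,o.min(0).round(1),o.max(0).round(1))
print(proj(f,[580.5,-235.4,62]),z)
o=proj(f,[*g[:2],z])[0].round().astype(int)
cv2.imwrite("pics/e_z.png",cv2.resize(f["img"][o[1]-40:o[1]+60,o[0]-60:o[0]+60,::-1],(720,600),interpolation=cv2.INTER_CUBIC));print(o)
E
```

```text
clock: 29.27
tcp_pos: [530.9, -23.3, 297.5]
ee_rot: [-0.001, 0.744, 0.668, -0.001]
ft_force: [0.4, -0.4, -1.5]
opening: 52.9
grip_force: 63.0
clock: 29.93
tcp_pos: [579.1, -236.2, 297.3]
ee_rot: [0.0, 0.745, 0.667, -0.001]
ft_force: [-0.4, 1.0, -0.6]
opening: 52.8
grip_force: 63.0
clock: 30.18
tcp_pos: [578.2, -231.0, 298.3]
ee_rot: [-0.001, 0.743, 0.669, -0.0]
ft_force: [0.3, 0.5, -1.1]
opening: 52.8
grip_force: 63.0
rack ((589.359375, -204.51080322265625), (48.78159713745117, 80.18409729003906), 87.54122924804688)
g [ 578.4 -231.1  143.7] yclose deg -6.0 tool z [-0.     0.001 -1.   ]
shift tool(m) [-0.0042  0.0026  0.0982]
11 [423.9 267.2] [435.8 274.2]
28 [414.7 261.9] [445.1 279.9]
[[426.31659845 305.46720757]] 144.44443262893245
[430 271]
```

View pics/e_z.png

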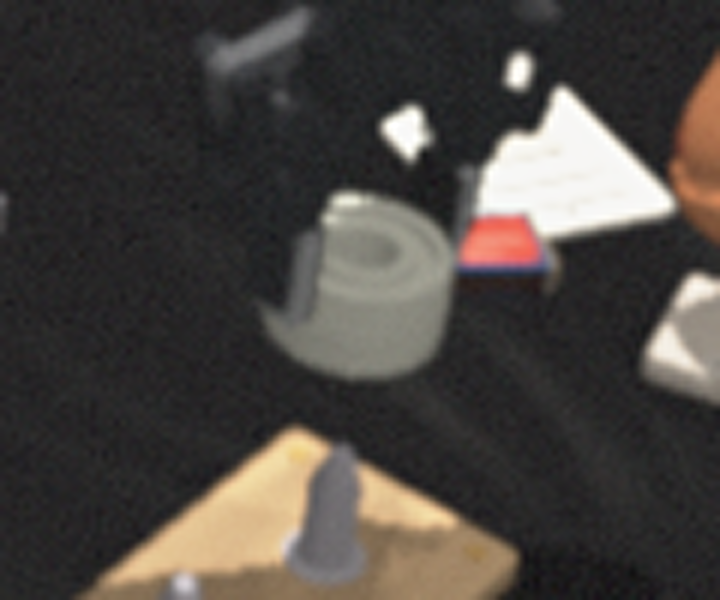

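The wheel is held level over mandrel_2. Bore at about (430.8,272.5), mandrel tip at (427.2,304.8): a small correction, then lower.

```bash
python3 -m jog '[[0,0,0,-0.0025,0.003,0,0],[0,0,0,0,0,0.01,0],[0,0,0,0,0,0.01,0],[0,0,0,0,0,0.01,0],[0,0,0,0,0,0.005,0],[0,0,0,0,0,0,0],[0,0,0,0,0,0,0],[0,0,0,0,0,0,0]]';python3 - <<'E'
from h import *
goto([581.5,-234,45.5])
E
```

```text
clock: 31.0
tcp_pos: [581.5, -235.6, 263.7]
ee_rot: [0.0, 0.744, 0.668, 0.0]
ft_force: [-0.2, 0.0, -0.2]
opening: 53.2
grip_force: 63.0
g [ 581.5 -235.6  108.7] yclose deg -6.1 tool z [ 0. -0. -1.]
shift tool(m) [ 0.0016 -0.0002  0.0632]
```

```bash
python3 -m jog '[[0,0,0,0.001,0,0.01,0],[0,0,0,0,0,0.01,0],[0,0,0,0,0,0.01,0],[0,0,0,0,0,0,0],[0,0,0,0,0,0,0]]'; python3 -m jog '[[0,0,0,0,0,0.01,0],[0,0,0,0,0,0.01,0],[0,0,0,0,0,0.008,0],[0,0,0,0,0,0.003,0],[0,0,0,0,0,0,0],[0,0,0,0,0,0,0]]';python3 - <<'E'
from h import *
goto([581.5,-234.6,45.5])
E
```

```text
clock: 31.42
tcp_pos: [581.0, -234.3, 232.3]
ee_rot: [-0.001, 0.744, 0.668, -0.0]
ft_force: [0.2, -0.1, -0.7]
opening: 52.7
grip_force: 63.0
clock: 31.92
tcp_pos: [581.5, -234.5, 202.4]
ee_rot: [-0.0, 0.744, 0.668, -0.0]
ft_force: [-0.5, 0.4, -0.0]
opening: 52.7
grip_force: 63.0
g [ 581.5 -234.5   47.4] yclose deg -6.1 tool z [-0.  0. -1.]
shift tool(m) [-0.0001  0.      0.0019]
```

```bash
python3 -m jog '[[0,0,0,0,0,0.0018,0],[0,0,0,0,0,0,0],[0,0,0,0,0,0,0.9],[0,0,0,0,0,0,0.9],[0,0,0,0,0,0,0.9],[0,0,0,0,0,0,0.9]]'; python3 -m jog '[[0,0,0,0,0,-0.01,1],[0,0,0,0,0,-0.03,1],[0,0,0,0,0,-0.03,1],[0,0,0,0,0,-0.03,0.5],[0,0,0,0.035,0,0,0.5],[0,0,0,0.035,0,0,0.5],[0,0,0,0.035,0,0,0.5],[0,0,0,0.035,0,0,0.5]]'; python3 -m jog '[[0,0,0,0.035,0,0,0.5],[0,0,0,0.035,0,0,0.5],[0,0,0,0.035,0,0,0.5],[0,0,0,0.035,0,0,0.5],[0,0,0,0.035,0,0,0.5],[0,0,0,0,0,0,0.5],[0,0,0,0,0,0,0.5],[0,0,0,0,0,0,0.5]]';python3 w.py f
python3 - <<'E'
from h import *
goto([604,143.5,50])
f=manip.grab_frame("side");t=np.linspace(0,2*np.pi,37)
i=f["img"].astype(int);sat=i.max(2)-i.min(2);m=((sat<30)&(i.max(2)>95)).astype(np.uint8)
for c in((497-83.5,-251.1-15.7),(580.5,-235.4)):
    P=np.r_[proj(f,np.c_[c[0]+28*np.cos(t),c[1]+28*np.sin(t),0*t+46]),proj(f,np.c_[c[0]+28*np.cos(t),c[1]+28*np.sin(t),0*t+16])]
    a,b=P.min(0),P.max(0);x0,y0=(a-8).astype(int);x1,y1=(b+8).astype(int)
    n,_,S,C=cv2.connectedComponentsWithStats(m[y0:y1,x0:x1].copy());k=1+np.argmax(S[1:,4])
    print("pred bbox",a.round(1),b.round(1),"seen",S[k][:2]+[x0,y0],S[k][:2]+[x0,y0]+S[k][2:4]-1)
E
```

```text
clock: 32.42
tcp_pos: [581.6, -234.5, 201.2]
ee_rot: [0.0, 0.744, 0.668, 0.0]
ft_force: [0.3, -0.1, -0.5]
opening: 77.2
grip_force: 0.0
clock: 33.08
tcp_pos: [596.3, -94.1, 302.2]
ee_rot: [0.001, 0.744, 0.668, 0.001]
ft_force: [-0.2, -0.5, 0.1]
opening: 42.8
grip_force: 0.0
clock: 33.75
tcp_pos: [614.9, 78.6, 301.5]
ee_rot: [0.0, 0.744, 0.669, -0.0]
ft_force: [-0.2, 0.0, -0.2]
opening: 42.5
grip_force: 0.0
rack ((496.40875244140625, -250.53933715820312), (273.9870300292969, 98.94127655029297), 10.753026008605957)
g [615.   77.5 146.2] yclose deg -6.2 tool z [ 0. -0. -1.]
shift tool(m) [ 0.0645 -0.0181  0.0962]
pred bbox [352.8 346. ] [385.7 381.4] seen [355 348] [386 381]
pred bbox [409.2 302.4] [439.6 332.8] seen [411 302] [440 332]
```

Both wheels show at the home outline. Re-gripping the cover.

```bash
python3 -m jog '[[0,0,0,0.0325,-0.009,0,0.5],[0,0,0,0.032,-0.009,0,0.5],[0,0,0,0,0,0,0.5],[0,0,0,0,0,0.03,0.5],[0,0,0,0,0,0.02,0.5],[0,0,0,0,0,0,0.5],[0,0,0,0,0,0,0.5]]';python3 - <<'E'
from h import *
goto([604,143.5,51.5])
E
```

```text
clock: 34.48
tcp_pos: [603.8, 143.6, 250.1]
ee_rot: [-0.001, 0.744, 0.668, -0.001]
ft_force: [1.4, -0.2, 0.5]
opening: 42.8
grip_force: 0.0
g [603.4 143.5  95.1] yclose deg -6.2 tool z [-0.003 -0.    -1.   ]
shift tool(m) [0.0001 0.0007 0.0436]
```

```bash
python3 -m jog '[[0,0,0,0,0,0.02,0.5],[0,0,0,0,0,0.015,0.5],[0,0,0,0,0,0.0085,0.5],[0,0,0,0,0,0,0.5],[0,0,0,0,0,0,0],[0,0,0,0,0,0,0],[0,0,0,0,0,0,0],[0,0,0,0,0,0,0]]'; python3 -m jog '[[0,0,0,0,0,0,0],[0,0,0,0,0,0,0]]';python3 - <<'E'
from h import *
goto([470.5,157.7,168])
E
python3 -m jog '[[0,0,0,0,0,-0.006,0],[0,0,0,0,0,-0.014,0],[0,0,0,0,0,-0.02,0],[0,0,0,0,0,-0.02,0],[0,0,0,0,0,-0.02,0],[0,0,0,0,0,-0.02,0],[0,0,0,0,0,-0.016,0],[0,0,0,0,0,0,0]]';python3 - <<'E'
from h import *
goto([470.5,157.7,82])
E
```

```text
clock: 35.15
tcp_pos: [604.3, 144.7, 208.9]
ee_rot: [0.001, 0.744, 0.668, 0.001]
ft_force: [-2.0, -0.6, 4.9]
opening: 12.5
grip_force: 59.7
clock: 35.32
tcp_pos: [604.3, 144.7, 208.9]
ee_rot: [0.001, 0.744, 0.668, 0.001]
ft_force: [-2.4, -1.5, 6.0]
opening: 12.5
grip_force: 59.8
g [604.6 144.8  53.9] yclose deg -6.1 tool z [ 0.002  0.    -1.   ]
shift tool(m) [-0.0014 -0.1345 -0.1144]
clock: 35.98
tcp_pos: [604.8, 145.0, 326.3]
ee_rot: [0.002, 0.744, 0.668, 0.002]
ft_force: [1.6, 0.1, -6.0]
opening: 12.7
grip_force: 59.0
g [605.6 145.1 171.4] yclose deg -6.1 tool z [ 0.006  0.001 -1.   ]
shift tool(m) [-0.002  -0.1362  0.0886]
```

```bash
python3 -m jog '[[0,0,0,0,-0.015,0,0],[0,0,0,0,-0.03,0,0],[0,0,0,0,-0.03,0,0],[0,0,0,0,-0.03,0,0],[0,0,0,0,-0.02,0,0],[0,0,0,0,-0.0095,0,0],[0,0,0,0,0,0,0],[0,0,0,0,0,0,0]]';python3 -m jog '[[0,0,0,0,0,0.005,0],[0,0,0,0,0,0.01,0],[0,0,0,0,0,0,0],[0,0,0,0,0,0,0],[0,0,0,0,0,0,0],[0,0,0,0,0,0,0]]';python3 - <<'E'
from h import *
s,r=st();m=r.as_matrix();print(s["tcp_pos"].round(1),m[:,2].round(4),(m.T@(np.array([470.6,158.9,239])-s["tcp_pos"])).round(1),s["torque"].round(2))
f=manip.grab_frame("top");g=manip.grab_frame("side")
# wing dots (z=83.5) seen now
i=f["img"].astype(int)
for nm,P in(("L",(483.8,283,83.5)),("R",(456.8,32.5,83.5))):
  for F in(g,):
    u=proj(F,P)[0];x,y=u.round().astype(int);q=F["img"][y-8:y+9,x-8:x+9].astype(int);w=np.clip(np.minimum(q[:,:,0],q[:,:,1])-q[:,:,2]-25,0,None)
    ys,xs=np.nonzero(w);v=w[ys,xs];print(nm,u.round(1),len(v), onz(F,((xs*v).sum()/max(v.sum(),1)+x-8,(ys*v).sum()/max(v.sum(),1)+y-8),83.5).round(1) if len(v) else None)
E
```

```text
clock: 36.65
tcp_pos: [470.8, 159.1, 323.1]
ee_rot: [0.001, 0.744, 0.669, 0.001]
ft_force: [1.3, -0.0, -6.0]
opening: 12.7
grip_force: 59.3
clock: 37.15
tcp_pos: [470.7, 159.0, 308.3]
ee_rot: [0.0, 0.744, 0.668, 0.0]
ft_force: [0.7, 0.5, -7.0]
opening: 12.8
grip_force: 59.3
[470.7 159.  308.3] [ 3.e-04  1.e-04 -1.e+00] [-0.1 -0.1 69.3] [-0.04 -0.02 -0.06]
L [254.9 203.1] 0 None
R [298.3 252. ] 0 None
```

```bash
python3 -m jog '[[0,0,0,0,0,0.008,0],[0,0,0,0,0,0.008,0],[0,0,0,0,0,0.008,0],[0,0,0,0,0,0.006,0],[0,0,0,0,0,0,0]]';python3 -m jog '[[0,0,0,0,0,0.006,0],[0,0,0,0,0,0.006,0],[0,0,0,0,0,0.006,0],[0,0,0,0,0,0.006,0],[0,0,0,0,0,0,0]]'; python3 -m jog '[[0,0,0,0,0,0.005,0],[0,0,0,0,0,0.004,0],[0,0,0,0,0,0.003,0],[0,0,0,0,0,0,0],[0,0,0,0,0,0,0]]'
```

```text
clock: 37.67
tcp_pos: [469.4, 158.9, 276.5]
ee_rot: [-0.001, 0.744, 0.668, -0.002]
ft_force: [-0.3, -0.5, -6.2]
opening: 13.0
grip_force: 59.2
clock: 38.08
tcp_pos: [469.7, 159.0, 253.0]
ee_rot: [-0.001, 0.744, 0.668, -0.001]
ft_force: [0.0, 0.6, -6.6]
opening: 12.7
grip_force: 59.2
clock: 38.5
tcp_pos: [470.2, 159.1, 242.3]
ee_rot: [-0.0, 0.744, 0.668, -0.0]
ft_force: [-0.3, -0.8, -5.6]
opening: 12.6
grip_force: 59.2
```

```bash
python3 -m jog '[[0,0,0,0,0,0.002,0],[0,0,0,0,0,0.0012,0],[0,0,0,0,0,0,0],[0,0,0,0,0,0,0]]'; python3 -m jog '[[0,0,0,0,0,0.001,0],[0,0,0,0,0,0,0],[0,0,0,0,0,0,0]]'
```

```text
clock: 38.83
tcp_pos: [470.2, 159.1, 239.2]
ee_rot: [-0.0, 0.744, 0.668, 0.0]
ft_force: [-0.6, 0.2, -6.6]
opening: 12.9
grip_force: 59.2
clock: 39.08
tcp_pos: [470.2, 159.1, 238.8]
ee_rot: [0.0, 0.744, 0.668, 0.0]
ft_force: [-2.6, -0.0, 2.3]
opening: 13.0
grip_force: 60.3
```

```bash
python3 -m jog '[[0,0,0,0,0,0,0.5],[0,0,0,0,0,0,0.5],[0,0,0,0,0,0,0.5],[0,0,0,0,0,-0.03,0.5],[0,0,0,0,0,-0.03,0.5],[0,0,0,0,0,0,0.5],[0,0,0,0,0,0,0.5]]';python3 - <<'E'
from h import *
goto([483.7,283.2,75])
E
python3 -m jog '[[0,0,0,0.031,0,0,0.5],[0,0,0,0.031,0,0,0.5],[0,0,0,0.031,0,0,0.5],[0,0,0,0.031,0,0,0.5],[0,0,0,0,0,0,0.5],[0,0,0,0,0,0,0.5]]';python3 - <<'E'
from h import *
goto([483.7,283.2,75])
E
```

```text
clock: 39.67
tcp_pos: [471.2, 159.2, 300.1]
ee_rot: [0.001, 0.744, 0.668, 0.002]
ft_force: [-0.4, -0.0, 0.5]
opening: 42.7
grip_force: 0.0
g [472.1 159.4 145.1] yclose deg -6.1 tool z [ 0.005  0.001 -1.   ]
shift tool(m) [ 0.1242 -0.002   0.0703]
clock: 40.17
tcp_pos: [483.2, 283.5, 296.8]
ee_rot: [-0.0, 0.743, 0.669, -0.001]
ft_force: [-0.4, -0.3, -0.4]
opening: 43.1
grip_force: 0.0
g [482.9 283.3 141.8] yclose deg -6.0 tool z [-0.002 -0.001 -1.   ]
shift tool(m) [0.     0.0009 0.0668]
```

```bash
python3 -m jog '[[0,0,0,0,0.0005,0.03,0.5],[0,0,0,0,0,0.025,0.5],[0,0,0,0,0,0.01,0.5],[0,0,0,0,0,0,0.5],[0,0,0,0,0,0,0.5],[0,0,0,0,0,0,0],[0,0,0,0,0,0,0],[0,0,0,0,0,0,0]]';python3 -m jog '[[0,0,0,0,0,0,0],[0,0,0,0,0,0,0],[0,0,0,0,0,0,0]]';python3 -m jog '[[0,0,0,0,0,-0.004,0],[0,0,0,0,0,-0.004,0],[0,0,0,0,0,-0.004,0],[0,0,0,0,0,-0.004,0],[0,0,0,0,0,-0.003,0],[0,0,0,0,0,0,0],[0,0,0,0,0,0,0]]'
```

```text
clock: 40.83
tcp_pos: [483.8, 282.5, 234.8]
ee_rot: [-0.001, 0.744, 0.668, 0.0]
ft_force: [-0.6, -1.0, 7.0]
opening: 9.2
grip_force: 58.4
clock: 41.08
tcp_pos: [483.7, 282.5, 234.8]
ee_rot: [-0.0, 0.744, 0.668, 0.001]
ft_force: [-3.1, -0.1, 5.4]
opening: 9.9
grip_force: 59.0
clock: 41.67
tcp_pos: [483.8, 282.5, 251.9]
ee_rot: [-0.0, 0.744, 0.668, -0.0]
ft_force: [-0.8, 2.5, -9.5]
opening: 9.6
grip_force: 58.4
```

```bash
python3 -m jog '[[0,0,1,0,0,0,0],[0,0,1,0,0,0,0],[0,0,1,0,0,0,0],[0,0,1,0,0,0,0],[0,0,1,0,0,0,0],[0,0,1,0,0,0,0],[0,0,1,0,0,0,0]]'; python3 -m jog '[[0,0,1,0,0,0,0],[0,0,1,0,0,0,0],[0,0,1,0,0,0,0],[0,0,1,0,0,0,0],[0,0,1,0,0,0,0],[0,0,1,0,0,0,0],[0,0,1,0,0,0,0],[0,0,0,0,0,0,0]]'
python3 - <<'E'
from h import *
goto([483.5,282.5,82]);print(manip.read_state()["torque"])
E
```

```text
clock: 42.25
tcp_pos: [483.9, 282.4, 251.7]
ee_rot: [-0.0, 0.911, 0.412, -0.0]
ft_force: [-0.3, 2.8, -10.3]
opening: 9.5
grip_force: 58.4
clock: 42.92
tcp_pos: [483.8, 282.4, 251.7]
ee_rot: [0.0, 0.993, 0.121, -0.0]
ft_force: [0.1, 3.0, -10.3]
opening: 10.0
grip_force: 58.5
g [483.7 282.4  96.7] yclose deg -76.1 tool z [-0.001 -0.    -1.   ]
shift tool(m) [-0.0001 -0.0002  0.0147]
[ 0.56027363 -0.02563837  0.2642919 ]
```

Torque +0.26 means it's at the stop. Lower onto the lug.

```bash
python3 -m jog '[[0,0,0,0,0,0.003,0],[0,0,0,0,0,0.003,0],[0,0,0,0,0,0.0025,0],[0,0,0,0,0,0,0],[0,0,0,0,0,0,0]]'
python3 - <<'E'
from h import *
goto([483.5,282.5,82]);print(manip.read_state()["torque"])
E
python3 -m jog '[[0,0,0,0,0,0,0.5],[0,0,0,0,0,0,0.5],[0,0,0,0,0,0,0.5],[0,0,0,0,0,-0.03,0.5],[0,0,0,0,0,-0.03,0.5],[0,0,0,0,0,0,0.5]]';python3 - <<'E'
from h import *
goto([483.5,282.5,82])
g=manip.grab_frame("side");F=g
for P in((483.8,283,92.5),(483.8,283,96.5)):
    u=proj(F,P)[0];x,y=u.round().astype(int);q=F["img"][y-10:y+11,x-10:x+11].astype(int);w=np.clip(np.minimum(q[:,:,0],q[:,:,1])-q[:,:,2]-25,0,None)
    ys,xs=np.nonzero(w);v=w[ys,xs];print(u.round(1),len(v),((xs*v).sum()/max(v.sum(),1)+x-10,(ys*v).sum()/max(v.sum(),1)+y-10))
E
```

```text
clock: 43.33
tcp_pos: [483.8, 282.4, 243.9]
ee_rot: [-0.0, 0.993, 0.121, -0.0]
ft_force: [-2.4, 2.7, -4.0]
opening: 9.7
grip_force: 59.2
g [483.7 282.4  88.9] yclose deg -76.1 tool z [-0.  0. -1.]
shift tool(m) [-0.0002 -0.0002  0.0069]
[0.5025938  0.38309518 0.28654507]
clock: 43.83
tcp_pos: [486.3, 282.9, 309.7]
ee_rot: [-0.001, 0.993, 0.121, 0.006]
ft_force: [0.8, 0.7, 0.8]
opening: 42.5
grip_force: 0.0
g [488.1 283.6 154.7] yclose deg -76.1 tool z [ 0.012  0.004 -1.   ]
shift tool(m) [-0.0056  0.      0.0727]
[254.7 200. ] 2 (np.float64(254.55555555555554), np.float64(200.0))
[254.6 198.6] 2 (np.float64(254.55555555555554), np.float64(200.0))
```

The left collar is locked; its dot is at (254.6,200.0), the same as at the start. Now the right one.

```bash
python3 -m jog '[[0,0,-1,0,0,0,0.5],[0,0,-1,0,0,0,0.5],[0,0,-1,0,0,0,0.5],[0,0,-1,0,0,0,0.5],[0,0,-1,0,0,0,0.5],[0,0,-1,0,0,0,0.5],[0,0,-1,0,0,0,0.5]]' >/dev/null; python3 -m jog '[[0,0,-1,0,0,0,0.5],[0,0,-1,0,0,0,0.5],[0,0,-1,0,0,0,0.5],[0,0,-1,0,0,0,0.5],[0,0,-1,0,0,0,0.5],[0,0,-1,0,0,0,0.5],[0,0,-1,0,0,0,0.5]]' >/dev/null;python3 -m jog '[[0,0,0,-0.036,0,0,0.5],[0,0,0,-0.036,0,0,0.5],[0,0,0,-0.036,0,0,0.5],[0,0,0,-0.036,0,0,0.5],[0,0,0,-0.036,0,0,0.5],[0,0,0,-0.036,0,0,0.5],[0,0,0,-0.036,0,0,0.5],[0,0,0,0,0,0,0.5]]';python3 -m jog '[[0,0,0,0,0,0.02,0.5],[0,0,0,0,0,0,0.5],[0,0,0,0,0,0,0.5],[0,0,0,0,0,0,0.5]]';python3 - <<'E'
from h import *
goto([456.6,32.3,75])
E
```

```text
clock: 45.72
tcp_pos: [456.3, 26.8, 303.3]
ee_rot: [0.001, 0.746, 0.667, -0.002]
ft_force: [-1.3, -1.1, -0.4]
opening: 42.5
grip_force: 0.0
clock: 46.05
tcp_pos: [457.2, 32.2, 283.8]
ee_rot: [-0.0, 0.744, 0.669, -0.0]
ft_force: [1.0, -0.1, 0.7]
opening: 42.8
grip_force: 0.0
g [457.2  32.2 128.8] yclose deg -6.1 tool z [-0.  0. -1.]
shift tool(m) [ 0.     -0.0005  0.0538]
```

```bash
python3 -m jog '[[0,0,0,0,-0.0005,0.025,0.5],[0,0,0,0,0,0.018,0.5],[0,0,0,0,0,0.008,0.5],[0,0,0,0,0,0,0.5],[0,0,0,0,0,0,0.5],[0,0,0,0,0,0,0],[0,0,0,0,0,0,0],[0,0,0,0,0,0,0]]';python3 -m jog '[[0,0,0,0,0,0,0],[0,0,0,0,0,0,0],[0,0,0,0,0,0,0]]';python3 -m jog '[[0,0,0,0,0,-0.004,0],[0,0,0,0,0,-0.004,0],[0,0,0,0,0,-0.004,0],[0,0,0,0,0,-0.004,0],[0,0,0,0,0,-0.003,0],[0,0,0,0,0,0,0],[0,0,0,0,0,0,0]]'
```

```text
clock: 46.72
tcp_pos: [456.3, 32.0, 233.8]
ee_rot: [-0.0, 0.744, 0.668, -0.0]
ft_force: [-0.4, 0.2, 12.2]
opening: 10.1
grip_force: 58.4
clock: 46.97
tcp_pos: [456.2, 31.9, 233.9]
ee_rot: [-0.0, 0.744, 0.668, 0.0]
ft_force: [-3.0, 0.8, 6.2]
opening: 9.9
grip_force: 58.7
clock: 47.55
tcp_pos: [456.3, 31.9, 251.4]
ee_rot: [-0.0, 0.744, 0.668, -0.0]
ft_force: [-0.9, 1.8, -9.4]
opening: 9.8
grip_force: 58.4
```

```bash
python3 -m jog '[[0,0,1,0,0,0,0],[0,0,1,0,0,0,0],[0,0,1,0,0,0,0],[0,0,1,0,0,0,0],[0,0,1,0,0,0,0],[0,0,1,0,0,0,0],[0,0,1,0,0,0,0]]' >/dev/null; python3 -m jog '[[0,0,1,0,0,0,0],[0,0,1,0,0,0,0],[0,0,1,0,0,0,0],[0,0,1,0,0,0,0],[0,0,1,0,0,0,0],[0,0,1,0,0,0,0],[0,0,1,0,0,0,0],[0,0,0,0,0,0,0]]'
python3 - <<'E'
from h import *
goto([456.5,32,82]);print(manip.read_state()["torque"])
E
python3 -m jog '[[0,0,0,0,0,0.003,0],[0,0,0,0,0,0.003,0],[0,0,0,0,0,0.0027,0],[0,0,0,0,0,0,0],[0,0,0,0,0,0,0]]'
python3 - <<'E'
from h import *
goto([456.5,32,82]);print(manip.read_state()["torque"])
E
```

```text
clock: 48.8
tcp_pos: [456.2, 31.9, 251.2]
ee_rot: [-0.0, 0.993, 0.121, -0.001]
ft_force: [-0.5, 1.8, -9.6]
opening: 9.3
grip_force: 58.5
g [456.   31.9  96.2] yclose deg -76.1 tool z [-0.002  0.    -1.   ]
shift tool(m) [0.0005 0.0001 0.0142]
[0.226317   0.01144083 0.3219953 ]
clock: 49.22
tcp_pos: [456.2, 31.9, 243.0]
ee_rot: [-0.0, 0.993, 0.121, -0.001]
ft_force: [-2.6, 2.4, -3.3]
opening: 10.0
grip_force: 59.3
g [456.   31.9  88. ] yclose deg -76.1 tool z [-0.001  0.    -1.   ]
shift tool(m) [0.0005 0.     0.006 ]
[0.31208293 0.55165914 0.32609254]
```

Seated. Release, rise, retreat and verify.

```bash
python3 -m jog '[[0,0,0,0,0,0,0.5],[0,0,0,0,0,0,0.5],[0,0,0,0,0,0,0.5],[0,0,0,0,0,-0.03,0.5],[0,0,0,0,0,-0.04,0.5],[0,0,0,0,0,-0.04,0.5],[0,0,0,0,0,-0.04,0.5],[0,0,0,0,0,0,0.5]]'
python3 -m jog '[[0,0,0,0,-0.04,0,0.5],[0,0,0,0,-0.04,0,0.5],[0,0,0,0,-0.04,0,0.5],[0,0,0,0,-0.04,0,0.5],[0,0,0,0,-0.04,0,0.5],[0,0,0,0,-0.04,0,0.5],[0,0,0,0,0,0,0.5]]'
cat > v.py <<'E'
from h import *
f=manip.grab_frame("top");g=manip.grab_frame("side")
def dot(F,P):
    u=proj(F,P)[0];x,y=u.round().astype(int);q=F["img"][y-10:y+11,x-10:x+11].astype(int);w=np.clip(np.minimum(q[:,:,0],q[:,:,1])-q[:,:,2]-25,0,None)
    ys,xs=np.nonzero(w);v=w[ys,xs];return ((xs*v).sum()/max(v.sum(),1)+x-10,(ys*v).sum()/max(v.sum(),1)+y-10)
print("start side L 254.5,199.8 R 298.1,248.8; top L 253.8,258.1 R 347.5,267.6")
for F in(g,f):
    for P in((483.8,283,92.5),(456.3,32,92.5)):print(np.round(dot(F,P),1))
i=cv2.cvtColor(f["img"],cv2.COLOR_RGB2GRAY)
a=cv2.imread("pics/side0.png")[:,:,::-1].astype(int);d=np.abs(a-g["img"].astype(int)).sum(2)
print("side diff at mould box (vs start) frac>60:",(d[190:300,225:335]>60).mean(),"lamp/bottle box:",(d[165:225,200:268]>60).mean())
t=np.linspace(0,2*np.pi,37);j=g["img"].astype(int);sat=j.max(2)-j.min(2);m=((sat<30)&(j.max(2)>95)).astype(np.uint8)
for c in((413.5,-266.8),(580.5,-235.4)):
    P=np.r_[proj(g,np.c_[c[0]+28*np.cos(t),c[1]+28*np.sin(t),0*t+46]),proj(g,np.c_[c[0]+28*np.cos(t),c[1]+28*np.sin(t),0*t+16])]
    A,b=P.min(0),P.max(0);x0,y0=(A-8).astype(int);x1,y1=(b+8).astype(int)
    n,_,S,C=cv2.connectedComponentsWithStats(m[y0:y1,x0:x1].copy());k=1+np.argmax(S[1:,4])
    print("pred",A.round(1),b.round(1),"seen",S[k][:2]+[x0,y0],S[k][:2]+[x0,y0]+S[k][2:4]-1)
E
python3 v.py
```

```text
clock: 49.88
tcp_pos: [459.4, 31.5, 401.6]
ee_rot: [0.002, 0.993, 0.121, 0.009]
ft_force: [1.1, -0.6, 0.1]
opening: 42.4
grip_force: 0.0
clock: 50.47
tcp_pos: [397.7, 270.4, 393.7]
ee_rot: [-0.003, 0.992, 0.124, 0.001]
ft_force: [0.5, 0.2, -0.2]
opening: 42.9
grip_force: 0.0
start side L 254.5,199.8 R 298.1,248.8; top L 253.8,258.1 R 347.5,267.6
[254.5 199.8]
[298.1 248.8]
[243. 248.]
[347.5 267.6]
side diff at mould box (vs start) frac>60: 0.0940495867768595 lamp/bottle box: 0.007107843137254902
pred [352.8 346. ] [385.7 381.4] seen [355 348] [386 381]
pred [409.2 302.4] [439.6 332.8] seen [411 302] [440 332]
```

```bash
python3 -m jog '[[0,0,0,0,0,0,0.5],[0,0,0,0,0,0,0.5],[0,0,0,0,0,0,0.5]]' | head -1; python3 -c "
from plant import manip
print(manip.close_job())"
```

```text
clock: 50.82
the job is handed in; nothing more can be done
None
```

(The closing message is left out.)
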